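# Push the worn plugs out of the hinge bushings and bin them

## Task

Some of the four steel bushings in the push-out jig have an orange plug stuck in them. Wind the catch tray fully in under the bushings with the crank, turning it by its spinning red grip in a smooth, unhurried circle, push every plug down out of its bushing into the tray with the drift, and wind the tray fully out again with the plugs in it. Finish with all the plugs in the slate-blue bin and the drift standing fully down in its wooden block, with the bin upright and the hardware lying about left where it is.

Things in the scene. Friction and masses are not known exactly. Their poses are not given: they have to be found in the camera images.
- jig: Push-out jig fixed to the bench; base plate 260 x 460 x 8 mm. Origin on the bench under the middle of its bridge; z up. x runs along the row of four bushings; the tray travels out to +y; gearbox (90 x 90 mm, top 68 mm) and crank at y = -160 mm. Slate bridge 254 x 51 mm, top at 100 mm, on posts at x = -117 and +117 mm, open below 60 mm for the tray.
- bushing0 (a point): Centre of the top mouth of steel bushing 0 (jig x = -66 mm, y = 0). Upright steel tube, outside 36 mm, bore 26 mm, from 60 mm to 112 mm above the bench, open at both ends; two sprung steel liners on its +y and -y walls (91 down to 69 mm above the bench) narrow it to 22 mm when a plug is in.
- bushing1 (a point): Centre of the top mouth of steel bushing 1 (jig x = -22 mm, y = 0). Upright steel tube, outside 36 mm, bore 26 mm, from 60 mm to 112 mm above the bench, open at both ends; two sprung steel liners on its +y and -y walls (91 down to 69 mm above the bench) narrow it to 22 mm when a plug is in.
- bushing2 (a point): Centre of the top mouth of steel bushing 2 (jig x = 22 mm, y = 0). Upright steel tube, outside 36 mm, bore 26 mm, from 60 mm to 112 mm above the bench, open at both ends; two sprung steel liners on its +y and -y walls (91 down to 69 mm above the bench) narrow it to 22 mm when a plug is in.
- bushing3 (a point): Centre of the top mouth of steel bushing 3 (jig x = 66 mm, y = 0). Upright steel tube, outside 36 mm, bore 26 mm, from 60 mm to 112 mm above the bench, open at both ends; two sprung steel liners on its +y and -y walls (91 down to 69 mm above the bench) narrow it to 22 mm when a plug is in.
- plug0: Orange plastic plug, upright cylinder 22 mm diameter, 30 mm tall, 25 g, origin at the centre of its underside, z along its axis. If present it starts stuck inside bushing 0, its top 16 mm below the mouth, held by the liners: about 4 to 12 N push it down. It drops free once its top is below 69 mm above the bench; standing on the tray floor its top is at 44 mm. Absent in some starts.
- plug1: Orange plastic plug, upright cylinder 22 mm diameter, 30 mm tall, 25 g, origin at the centre of its underside, z along its axis. If present it starts stuck inside bushing 1, its top 16 mm below the mouth, held by the liners: about 4 to 12 N push it down. It drops free once its top is below 69 mm above the bench; standing on the tray floor its top is at 44 mm. Absent in some starts.
- plug2: Orange plastic plug, upright cylinder 22 mm diameter, 30 mm tall, 25 g, origin at the centre of its underside, z along its axis. If present it starts stuck inside bushing 2, its top 16 mm below the mouth, held by the liners: about 4 to 12 N push it down. It drops free once its top is below 69 mm above the bench; standing on the tray floor its top is at 44 mm. Absent in some starts.
- plug3: Orange plastic plug, upright cylinder 22 mm diameter, 30 mm tall, 25 g, origin at the centre of its underside, z along its axis. If present it starts stuck inside bushing 3, its top 16 mm below the mouth, held by the liners: about 4 to 12 N push it down. It drops free once its top is below 69 mm above the bench; standing on the tray floor its top is at 44 mm. Absent in some starts.
- drift: Push-out drift (dowel): steel shank 14 mm diameter, 85 mm long, with a blue handle above it, 22 mm diameter, 45 mm long; 130 mm in all, 120 g. Origin at the centre of its lower end, z up along it. Stands in its wooden block.
- block: Wooden block 90 x 90 x 55 mm fixed to the bench, origin at the centre of its underside, with one upright blind hole in the middle of its top, 18 mm diameter, 45 mm deep (hole floor 10 mm above the bench), mouth chamfered, where the drift stands.
- tray (a joint): Position of the aluminium catch tray, m: 0 = fully out (beyond the bridge on the jig's +y side), 0.150 = fully in, under the bushings. Geared to the crank: 7.96 mm for each radian, so three full turns for the whole way; it moves only with the crank.
- tray_floor (a point): Centre of the tray's inner floor, axes as the jig's. Tray 190 mm (jig x) x 100 mm (jig y) outside, walls 4 mm thick, rim 16 mm above the inner floor, inner floor 14 mm above the bench.
- crank (a joint): Crank angle, rad, 0 to 18.85 (three turns, stops at both ends); grows CLOCKWISE seen from above. Clockwise winds the tray in, anticlockwise winds it out. At angle a the grip stands at 60 mm x (cos a, -sin a) in jig x, y from the crank axis. About 2 N at the grip turn it; it stays where left.
- crank_axis (a point): Point on the crank's upright axis (jig x = 0, y = -160 mm), 125 mm above the bench, at the height of the middle of the grip.
- grip_mid (a point): Middle of the crank's red upright grip: cylinder 24 mm diameter, 56 mm tall, from 93.5 to 149.5 mm above the bench; it spins freely on its own axis, 60 mm from the crank axis. The crank arm below it ends at 92 mm.
- bin: Loose open slate-blue stock bin with a yellow label on its -x side: 160 mm (x) x 130 mm (y) x 60 mm tall, walls and floor 4 mm, 450 g, origin at the centre of its underside.
- carton: Bystander: closed cardboard carton 90 x 70 x 55 mm.
- hinge: Bystander: open brass butt hinge lying flat, 75 x 77 mm, 8 mm thick.
- padlock: Bystander: brass padlock lying flat, 50 x 42 x 20 mm body.
- door_lever: Bystander: steel door lever on a round rose, 110 mm long, 52 mm tall.
- lock_case: Bystander: flat steel lock case with a brass forend, 200 x 90 mm, 22 mm tall.
- screw_jar: Bystander: jar of screws, 64 mm diameter, 85 mm tall.
Things that resemble listed ones, but are neither listed nor needed, are in the scene too. What is shaped like the drift but green is not meant.

How it is judged:
By the outcome, as a careful person would: the job done as asked, in the order asked, and still so for the second after the job is handed in, with the robot touching nothing.
Of plug0, plug1, plug2, plug3 only 2 to 3 are there at a start; the rules pass over those that are not, and their reading is None.
At some moment in a run one of bin may be knocked a few centimetres aside while the robot is not near it.
It also fails if it takes over 210 s, if anything falls off the work surface, if the arm or the gripper's body presses on something with over 40 N, if the wrist force passes 120 N, or if a joint passes its speed limit or range.

## Robot

A 6-joint arm with a two-finger parallel gripper is mounted at the origin on the work surface. World frame = base frame: x ahead of the robot, y to its left, z up, the work surface at z = 0. Lengths are in m, angles in rad, forces in N, time in s.
With the tool pointing down it reaches from about 0.4 to 0.825 m from the base axis. Payload 7 kg.
Tool frame: the origin (TCP) lies at the very end of the fingers, on their centre line; the grasp point (between the pads) lies 19 mm behind it; x points along the fingers, y is the direction in which the jaws open and shut, and the axes are right-handed (so a half turn about x gives the same grasp; the last joint's range is limited). The gripper opens to 88 mm and grips with 3 to 60 N. Pads are 19 mm wide; open, the fingers measure 130 mm over their backs; the gripper's body (78 mm by 193 mm) begins 47 mm behind the grasp point.
Start: joints at [1.6, 0.359, 0.012, 0, -1.224, -0.288], TCP at [0.173, 0.652, 0.227] pointing down, gripper open.
Joint ranges: [-3.07, 3.07], [-1.43, 2.12], [-1.02, 1.25], [-3.03, 1.67], [-3.05, -0], [-3.03, 3.03]. Speed limits (rad/s): [2.39, 2.39, 3.01, 3.14, 3.14, 3.14].

## Interface

Orientations are given as [roll, pitch, yaw] about the fixed x, y, z axes, in that order (R = Rz(yaw) Ry(pitch) Rx(roll)).
In Python, from station import arm gives the robot as it stands.
- The arm moves only by the shell command python3 -m inch 'ROWS' [OPENING] [FORCE]. ROWS is text: rows parted by semicolons, each of 6 numbers parted by spaces: the shift along the world's x, y, z in units of 30 mm (1.0 is 30 mm), then the turn, a rotation vector about the world's x, y, z in units of 5 degrees (1.0 is 5 degrees). In form: dx dy dz wx wy wz; .... A call has 1 to 12 rows; each row shifts and turns the commanded pose from where the row before left it; what a row does not reach is not made up. A row lasts 1/8 s, in which the tool goes at most 62.5 mm and 10.7 degrees, less where a joint would pass 70% of its speed; a pose out of reach is approached as far as the arm can. A call is refused whole if a number of a shift passes 1 or a number of a turn 1, either way. A call with a gripper value outside its range is refused whole. OPENING is the opening, from 0 (shut) to 1 (fully open), set as the call begins (- or left out, the last holds). The fingers move at their own pace and stop on an object; FORCE is the grip in N (left out, the last holds). Time passes only in rows, so rows that do not move let the fingers close. It gives the time, the measured TCP pose, the force and the opening at its end, in the units of the state.
- arm.get_state(): the state, without advancing time (a new reading comes with each control period).
- arm.grab_frame(name): name is "scene" or "top" or "wrist"; returns a dict with "frame" (420x560x3 uint8, red, green, blue), "range_z" (420x560 float32, m along the optical axis (not along the pixel's ray), 0 where there is no reading), "mtx" (3x3 intrinsics, pixels), "dist_coeffs" ([k1, k2, p1, p2, k3] as OpenCV has them; the pictures are not rectified), "pose" (4x4, takes a point from camera to world coordinates). Camera axes: x right, y up, looking along -z (the intrinsics and any distortion apply to the point x, -y, -z); pixel columns grow to the right and rows downward; lengths in m; the calibration is good to about 2 mm. A picture is of the moment at which its call begins.
- arm.job_done(): hands the job in, once; it reports no verdict.
Trained networks look in a picture, given as the dict that the camera call returned (one of the last four; its "shot" number tells which), for a name from the list of things; names that differ only in an ending like _2 or _b are one class to them, and where a whole thing is asked for, a point or a joint stands for the part that bears it (a point fixed in the world has none). Each returns a list of dicts, best first, with "confidence" (0 to 1); they miss things now and then, are a little off and sometimes report something else, mostly with a low value. They report only what shows in the picture. A call takes as long as a camera call. They do not tell look-alikes from the thing itself.
- arm.search_frame(picture, target): "extent" ([centre column, centre row, width, height] as shares, 0 to 1, of the picture: columns of its width, rows of its height, round what is visible of it).
- arm.masks_of(picture, target): "mask" (420x560 bool, what is visible of it) and "extent" ([centre column, centre row, width, height] as shares, 0 to 1, of the picture: columns of its width, rows of its height, round what is visible of it).
- arm.place_of(picture, target): "position" ([column, row] as shares, 0 to 1, of the picture: columns of its width, rows of its height: a listed point, or the origin of a listed thing).
The state is a dict: "t": time; "q": joint angles; "qd": joint speeds; "joint_efforts": joint torques, N m; "eef_pos": TCP position; "ee_rot": TCP orientation; "force": force on the tool from outside, world axes, zero at the start; "moment": the same for the moment, N m; "width": finger opening in m.
Only numpy, scipy, OpenCV 4.12 (cv2) and the standard library are available. Lean on these libraries where they do the work, as an engineer would, in place of code of your own. Each camera call takes 0.05 s, during which the arm holds its last target. There are 200 camera calls.

## Working session

There is one attempt and no reset: what is moved stays moved. The work goes in short steps, Python scripts to look and compute and a shell command to move; the robot and the scene stay as the last step left them, time stands still between calls to the robot, and variables do not carry over. Pictures are saved under pics/ and viewed, about 12 in all and at most 16, crops included, and the job is handed in when it is done.

```bash
ls; mkdir -p pics
cat > h.py <<'E'
import numpy as np, cv2
from station import arm
def px2w(f,u,v,z=None,d=None):
    """pixel -> world, on plane z, or at depth d"""
    p=cv2.undistortPoints(np.array([[[u,v]]],float),f["mtx"],np.array(f["dist_coeffs"],float))[0,0]
    r=np.array([p[0],-p[1],-1.0]); T=np.array(f["pose"])
    w=T[:3,:3]@r; o=T[:3,3]
    if d is None: d=(z-o[2])/w[2]
    return o+d*w
def cloud(f):
    h,w=f["range_z"].shape
    uv=np.stack(np.meshgrid(np.arange(w),np.arange(h)),-1).reshape(-1,1,2).astype(float)
    p=cv2.undistortPoints(uv,f["mtx"],np.array(f["dist_coeffs"],float))[:,0]
    d=f["range_z"].reshape(-1,1)
    c=np.c_[p[:,0],-p[:,1],-np.ones(len(p))]*d
    T=np.array(f["pose"]); return (c@T[:3,:3].T+T[:3,3]).reshape(h,w,3)
def save(f,n,crop=None,s=1):
    im=f["frame"][...,::-1]
    if crop: im=im[crop[1]:crop[3],crop[0]:crop[2]]
    cv2.imwrite(n,cv2.resize(im,None,fx=s,fy=s))
E
cat > a.py <<'E'
from h import *
s=arm.get_state(); print(s["t"],s["eef_pos"],s["ee_rot"],s["width"])
fs={}
for n in("top","scene"):
    f=arm.grab_frame(n); save(f,f"pics/{n}0.png",s=1.4); print(n,np.round(f["pose"],3).tolist())
    for k in["bushing0","bushing1","bushing2","bushing3","crank_axis","grip_mid","tray_floor","jig","drift","block","bin","plug0"]:
        for r in arm.place_of(f,k)[:2]:
            u,v=r["position"][0]*560,r["position"][1]*420
            z=dict(crank_axis=.125,grip_mid=.125,tray_floor=.014,drift=.01,plug0=.066).get(k,.112 if 'bush' in k else 0)
            print(n,k,round(r["confidence"],2),round(u),round(v),px2w(f,u,v,z).round(4))
E
python3 a.py
```

```text
pics
0.0 [0.17264193 0.65206028 0.22563465] [ 1.66009512  1.56916921 -1.74041287] 0.0874161515554438
top [[-0.012, 0.989, -0.145, 0.399], [-1.0, -0.01, 0.017, -0.038], [0.015, 0.146, 0.989, 1.233], [0.0, 0.0, 0.0, 1.0]]
top bushing0 0.87 254 194 [0.5906 0.0034 0.112 ]
top bushing0 0.73 255 208 [0.5575 0.0016 0.112 ]
top bushing1 0.87 254 194 [0.5906 0.0034 0.112 ]
top bushing1 0.73 255 208 [0.5575 0.0016 0.112 ]
top bushing2 0.87 254 194 [0.5906 0.0034 0.112 ]
top bushing2 0.73 255 208 [0.5575 0.0016 0.112 ]
top bushing3 0.87 254 194 [0.5906 0.0034 0.112 ]
top bushing3 0.73 255 208 [0.5575 0.0016 0.112 ]
top crank_axis 0.89 320 195 [ 0.5829 -0.1516  0.125 ]
top crank_axis 0.63 399 227 [ 0.5064 -0.3327  0.125 ]
top grip_mid 0.62 347 187 [ 0.6009 -0.2134  0.125 ]
top grip_mid 0.24 194 299 [0.35   0.1385 0.125 ]
top tray_floor 0.83 200 210 [0.5659 0.1446 0.014 ]
top tray_floor 0.18 250 211 [0.5638 0.0166 0.014 ]
top jig 0.62 254 208 [0.5711 0.0088 0.    ]
top drift 0.75 437 243 [ 0.4773 -0.4588  0.01  ]
top drift 0.73 371 149 [ 0.7232 -0.298   0.01  ]
top block 0.9 400 228 [ 0.5162 -0.3
[... 530 characters left out ...]
ng2 0.96 295 214 [0.5108 0.0013 0.112 ]
scene bushing2 0.89 277 232 [0.5963 0.0126 0.112 ]
scene bushing3 0.96 295 214 [0.5108 0.0013 0.112 ]
scene bushing3 0.89 277 232 [0.5963 0.0126 0.112 ]
scene crank_axis 0.76 240 197 [ 0.5916 -0.1539  0.125 ]
scene crank_axis 0.43 283 250 [0.6355 0.078  0.125 ]
scene grip_mid 0.67 228 186 [ 0.5871 -0.2131  0.125 ]
scene tray_floor 0.66 320 272 [0.5525 0.1506 0.014 ]
scene jig 0.87 281 250 [0.5712 0.0085 0.    ]
scene drift 0.6 214 176 [ 0.5229 -0.3729  0.01  ]
scene drift 0.53 210 158 [ 0.4762 -0.4536  0.01  ]
scene block 0.65 214 177 [ 0.5208 -0.3775  0.    ]
scene bin 0.65 392 306 [0.4801 0.3627 0.    ]
scene bin 0.6 214 178 [ 0.5263 -0.3728  0.    ]
```

View pics/top0.png

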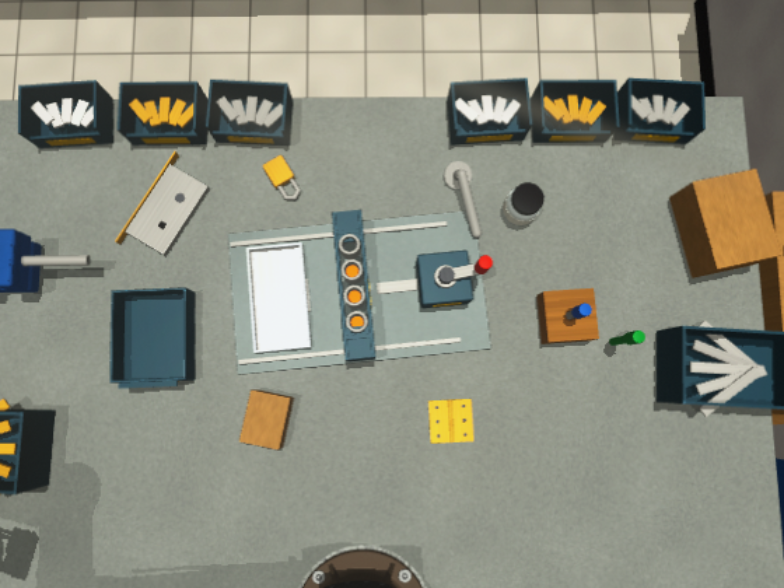

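View pics/scene0.png

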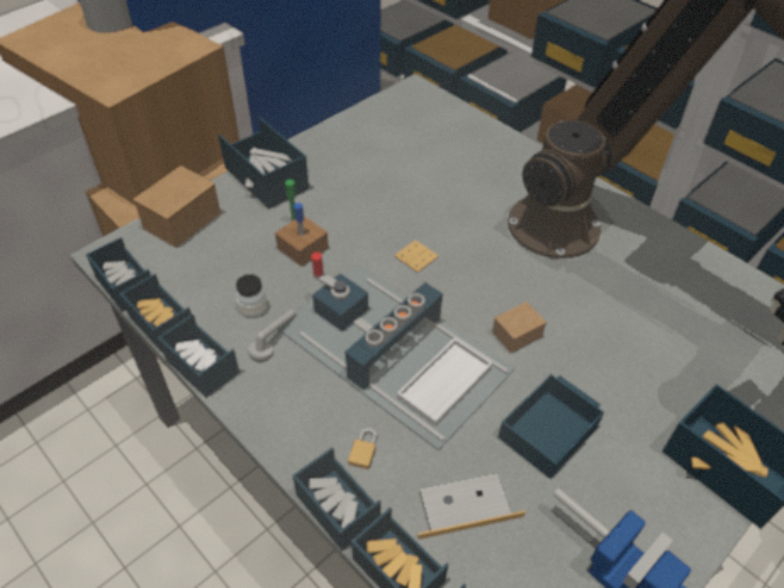

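Picture shows the jig centred at about (360,295) px, bushings 0–2 (bottom three) orange and bushing 3 (349,243) empty. The drift stands in its block at (580,312), with the look-alike green one beside it. The tray is nearly out and the bin is at (152,337). Next I measure precisely with depth.

```bash
cat > b.py <<'E'
from h import *
from scipy.spatial.transform import Rotation as R
s=arm.get_state(); print(R.from_euler('xyz',s["ee_rot"]).as_matrix().round(3).tolist())
for n in("top","scene"):
    f=arm.grab_frame(n); P=cloud(f); I=f["frame"].astype(int); r,g,b=I[...,0],I[...,1],I[...,2]
    def blob(m,t):
        c,l,st,ce=cv2.connectedComponentsWithStats(m.astype(np.uint8))
        for i in np.argsort(-st[1:,4])[:4]+1:
            p=P[l==i]; print(n,t,st[i,4],ce[i].round(),"mean",p.mean(0).round(4),"med",np.median(p,0).round(4),"lo",p.min(0).round(3),"hi",p.max(0).round(3))
    reach=(P[...,0]>.3)&(P[...,0]<.85)&(abs(P[...,1])<.6)
    blob(reach&(r>150)&(g<80)&(b<80)&(P[...,2]>.14),"gripTop")
    blob(reach&(b>120)&(r<90)&(g<120)&(P[...,2]>.08),"blue")
    blob(reach&(P[...,2]>.09)&(P[...,2]<.104)&(P[...,1]<.12)&(P[...,1]>-.1),"bridge")
    blob(reach&(P[...,2]>.108)&(P[...,2]<.118)&(P[...,1]<.12)&(P[...,1]>-.1),"rings")
    blob(reach&(P[...,2]>.05)&(P[...,2]<.06)&(P[...,1]<-.25)&(P[...,0]<.62),"block")
    blob(reach&(P[...,2]>.05)&(P[...,2]<.066)&(P[...,1]>.2),"binrim")
    blob(reach&(P[...,2]>.06)&(P[...,1]<-.1)&(P[...,1]>-.24)&(P[...,2]<.14)&(P[...,0]<.63),"crank/gear")
    blob(reach&(r>200)&(g>90)&(g<190)&(b<90)&(P[...,2]>.08),"orange")
    blob(reach&(P[...,2]>.024)&(P[...,2]<.034)&(P[...,1]>.02)&(P[...,1]<.25)&(P[...,0]>.46),"trayrim")
E
python3 b.py
```

```text
[[0.0, -0.256, -0.967], [0.0, -0.967, 0.256], [-1.0, -0.0, -0.0]]
top gripTop 76 [346. 187.] mean [ 0.5985 -0.2084  0.1493] med [ 0.5979 -0.2083  0.1495] lo [ 0.588 -0.221  0.143] hi [ 0.61  -0.198  0.154]
top blue 288 [256. 246.] mean [ 0.4685 -0.0011  0.1068] med [ 4.686e-01 -2.000e-04  9.910e-02] lo [ 0.399 -0.038  0.092] hi [0.496 0.023 1.233]
top blue 279 [  5. 184.] mean [0.621  0.5921 0.1099] med [0.6205 0.5917 0.11  ] lo [0.575 0.583 0.102] hi [0.67  0.6   0.117]
top blue 59 [417. 221.] mean [ 0.5193 -0.3712  0.1398] med [ 0.5189 -0.3717  0.1392] lo [ 0.51  -0.38   0.136] hi [ 0.528 -0.361  0.145]
top blue 10 [263. 218.] mean [ 0.5355 -0.0172  0.0999] med [ 0.5353 -0.017   0.0995] lo [ 0.525 -0.019  0.098] hi [ 0.546 -0.017  0.103]
top bridge 1176 [252. 205.] mean [0.5672 0.0095 0.0994] med [0.557  0.0093 0.0996] lo [ 0.445 -0.026  0.091] hi [0.701 0.045 0.104]
top bridge 78 [252. 211.] mean [0.5521 0.0089 0.096 ] med [0.552  0.0091 0.0961] lo [ 0.542 -0.003  0.091] hi [0.564 0.021 0.103]
top bridge 78 [254. 230.] mean [0.5072 0.0047 0.096 ] med [0.5068 0.0045 0.0956] lo [ 0.
[... 5847 characters left out ...]
.0976] lo [0.587 0.008 0.094] hi [0.593 0.01  0.101]
scene orange 1 [287. 224.] mean [0.5445 0.0022 0.0951] med [0.5445 0.0022 0.0951] lo [0.545 0.002 0.095] hi [0.545 0.002 0.095]
scene trayrim 267 [312. 272.] mean [0.5758 0.1392 0.0286] med [0.5968 0.1259 0.0285] lo [0.461 0.09  0.024] hi [0.661 0.205 0.034]
scene trayrim 57 [337. 272.] mean [0.5247 0.1913 0.0291] med [0.5264 0.1912 0.0293] lo [0.47  0.186 0.024] hi [0.57  0.198 0.034]
scene trayrim 11 [255. 272.] mean [0.6977 0.0305 0.0291] med [0.6973 0.032  0.0298] lo [0.696 0.021 0.025] hi [0.699 0.039 0.033]
scene trayrim 7 [262. 272.] mean [0.6821 0.0435 0.0295] med [0.6824 0.0435 0.029 ] lo [0.678 0.042 0.026] hi [0.687 0.045 0.033]
```

Measurements agree with the spec (ring spacing 44 mm, crank radius 60.1 mm, heights correct). Jig yaw is 4.9° and the crank starts at about 1.457 rad, so 996° remain clockwise. I move above the grip.

```bash
python3 -m inch '0.3 -0.6 0.4 0 0 0;0.49 -0.99 0.3 0 0 1;0.49 -0.99 0 0 0 1;0.49 -0.99 0 0 0 1;0.49 -0.99 0 0 0 1;0.49 -0.99 0 0 0 0;0.49 -0.99 0 0 0 0;0.49 -0.99 0 0 0 0;0.49 -0.99 0 0 0 0;0.49 -0.99 0 0 0 0;0.49 -0.99 0 0 0 0;0.49 -0.99 0 0 0 0' 1 && python3 -m inch '0.49 -0.99 0 0 0 0;0.49 -0.99 0 0 0 0;0.49 -0.99 0 0 0 0;0.49 -0.99 0 0 0 0;0.49 -0.99 0 0 0 0;0.49 -0.99 0 0 0 0;0.49 -0.99 0 0 0 0;0.49 -0.99 0 0 0 0;0.49 -0.99 0 0 0 0;0.49 -0.99 0 0 0 0;0.49 -0.99 0 0 0 0;0.49 -0.99 0 0 0 0' && python3 -m inch '0.49 -0.99 0 0 0 0;0.49 -0.99 0 0 0 0;0.49 -0.99 0 0 0 0;0.49 -0.99 0 0 0 0;0.3 -0.5 0 0 0 0;0 0 0 0 0 0'; python3 -c "
from h import *
from scipy.spatial.transform import Rotation as R
s=arm.get_state();print(s['q'],R.from_euler('xyz',s['ee_rot']).as_matrix().round(3).tolist())"
```

```text
t: 2.9
eef_pos: [0.3439, 0.3061, 0.2484]
ee_rot: [-2.219, 1.569, 1.013]
force: [0.2, 0.6, 0.7]
width: 0.0877
t: 4.4
eef_pos: [0.5198, -0.0502, 0.2484]
ee_rot: [-3.051, 1.57, 0.181]
force: [0.2, 0.0, -1.3]
width: 0.0877
t: 5.15
eef_pos: [0.5875, -0.1833, 0.2476]
ee_rot: [-0.267, 1.571, 2.964]
force: [-0.3, 0.1, -0.9]
width: 0.0874
[ 1.44950631e-02  2.49183294e-01 -9.45152981e-02 -4.20697217e-05
 -1.22730093e+00  1.64491974e+00] [[-0.0, 0.088, -0.996], [0.0, -0.996, -0.088], [-1.0, -0.0, 0.0]]
```

```bash
python3 -m inch '0.35 -0.84 0 0 0 0;0 0 -0.9 0 0 0;0 0 -0.9 0 0 0;0 0 -0.9 0 0 0;0 0 -0.9 0 0 0;0 0 -0.6 0 0 0;0 0 -0.4 0 0 0;0 0 0 0 0 0;0 0 0 0 0 0' 0.5 20
python3 - <<'E'
from h import *
f=arm.grab_frame("wrist"); save(f,"pics/w1.png"); print(f["pose"].round(3).tolist())
for r in arm.place_of(f,"grip_mid")[:1]: print(r, px2w(f,r["position"][0]*560,r["position"][1]*420,.125))
print(arm.get_state()["eef_pos"])
E
```

```text
t: 6.28
eef_pos: [0.5988, -0.2077, 0.1105]
ee_rot: [2.825, 1.569, -0.226]
force: [0.5, 0.0, 0.1]
width: 0.0436
[[0.091, 0.962, 0.258, 0.668], [-0.996, 0.088, 0.023, -0.202], [-0.0, -0.259, 0.966, 0.27], [0.0, 0.0, 0.0, 1.0]]
{'position': [0.4946, 0.636], 'confidence': 0.59} [ 0.59798316 -0.21005335  0.125     ]
[ 0.59875446 -0.20768792  0.1105529 ]
```

View pics/w1.png

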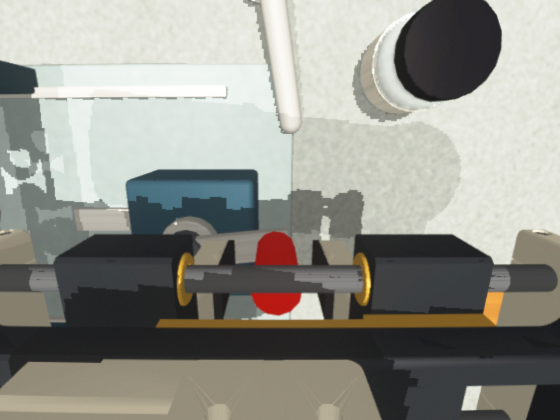

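Red grip at (277,272) px lies centred between the two open fingers. I'll close and work out the circle table.

```bash
python3 -m inch '0 0 0 0 0 0;0 0 0 0 0 0;0 0 0 0 0 0;0 0 0 0 0 0' 0 25
python3 - <<'E'
from h import *
p=np.array(arm.get_state()["eef_pos"]); print(p)
ax=np.array([.5863,-.1496]); d=p[:2]-ax; print(np.hypot(*d), np.degrees(np.arctan2(d[1],d[0])))
L=[]
for k in range(36):
    a=np.radians(-78.5-5-90-10*k); m=2*60*np.sin(np.radians(5))/30
    L.append(f"{m*np.cos(a):.2f} {m*np.sin(a):.2f} 0 0 0 0")
for i in range(3): print(";".join(L[12*i:12*i+12]))
E
```

```text
t: 6.88
eef_pos: [0.5985, -0.2089, 0.1099]
ee_rot: [1.868, 1.569, -1.183]
force: [0.5, -7.6, 0.3]
width: 0.0233
[ 0.59847362 -0.20887399  0.10994719]
0.060511181796576885 -78.39405295485844
-0.35 -0.04 0 0 0 0;-0.35 0.02 0 0 0 0;-0.34 0.08 0 0 0 0;-0.32 0.14 0 0 0 0;-0.29 0.19 0 0 0 0;-0.25 0.24 0 0 0 0;-0.21 0.28 0 0 0 0;-0.16 0.31 0 0 0 0;-0.10 0.33 0 0 0 0;-0.04 0.35 0 0 0 0;0.02 0.35 0 0 0 0;0.08 0.34 0 0 0 0
0.14 0.32 0 0 0 0;0.19 0.29 0 0 0 0;0.24 0.25 0 0 0 0;0.28 0.21 0 0 0 0;0.31 0.16 0 0 0 0;0.33 0.10 0 0 0 0;0.35 0.04 0 0 0 0;0.35 -0.02 0 0 0 0;0.34 -0.08 0 0 0 0;0.32 -0.14 0 0 0 0;0.29 -0.19 0 0 0 0;0.25 -0.24 0 0 0 0
0.21 -0.28 0 0 0 0;0.16 -0.31 0 0 0 0;0.10 -0.33 0 0 0 0;0.04 -0.35 0 0 0 0;-0.02 -0.35 0 0 0 0;-0.08 -0.34 0 0 0 0;-0.14 -0.32 0 0 0 0;-0.19 -0.29 0 0 0 0;-0.24 -0.25 0 0 0 0;-0.28 -0.21 0 0 0 0;-0.31 -0.16 0 0 0 0;-0.33 -0.10 0 0 0 0
```

```bash
python3 -m inch '-0.35 -0.07 0 0 0 0;-0.35 0.02 0 0 0 0;-0.34 0.08 0 0 0 0;-0.32 0.14 0 0 0 0;-0.29 0.19 0 0 0 0;-0.25 0.24 0 0 0 0;-0.21 0.28 0 0 0 0;-0.16 0.31 0 0 0 0;-0.10 0.33 0 0 0 0;-0.04 0.35 0 0 0 0;0.02 0.35 0 0 0 0;0.08 0.34 0 0 0 0'
python3 - <<'E'
from h import *
s=arm.get_state();d=np.array(s["eef_pos"])[:2]-[.5863,-.1496]; print(np.hypot(*d), np.degrees(np.arctan2(d[1],d[0])),s["q"],s["force"])
E
```

```text
t: 8.38
eef_pos: [0.5299, -0.1305, 0.1099]
ee_rot: [2.652, 1.569, -0.398]
force: [9.5, -5.4, -3.1]
width: 0.0239
0.0594958151464269 161.2853974088129 [ 1.18449950e-01  2.53701547e-01 -4.31707784e-01  1.44447067e-03
 -8.83422507e-01  1.54244935e+00] [ 9.50675189 -5.39986614 -3.07684102]
```

```bash
python3 -m inch '0.16 0.32 0 0 0 0;0.19 0.29 0 0 0 0;0.24 0.25 0 0 0 0;0.28 0.21 0 0 0 0;0.31 0.16 0 0 0 0;0.33 0.10 0 0 0 0;0.35 0.04 0 0 0 0;0.35 -0.02 0 0 0 0;0.34 -0.08 0 0 0 0;0.32 -0.14 0 0 0 0;0.29 -0.19 0 0 0 0;0.25 -0.24 0 0 0 0' && python3 -m inch '0.21 -0.28 0 0 0 0;0.16 -0.31 0 0 0 0;0.10 -0.33 0 0 0 0;0.04 -0.35 0 0 0 0;-0.02 -0.35 0 0 0 0;-0.08 -0.34 0 0 0 0;-0.14 -0.32 0 0 0 0;-0.19 -0.29 0 0 0 0;-0.24 -0.25 0 0 0 0;-0.28 -0.21 0 0 0 0;-0.31 -0.16 0 0 0 0;-0.33 -0.10 0 0 0 0'
python3 - <<'E'
from h import *
s=arm.get_state();d=np.array(s["eef_pos"])[:2]-[.5863,-.1496]; print(np.hypot(*d), np.degrees(np.arctan2(d[1],d[0])),s["q"],s["force"])
E
```

```text
t: 9.88
eef_pos: [0.6305, -0.1089, 0.1098]
ee_rot: [-0.414, 1.569, 2.818]
force: [-1.3, 3.0, 6.8]
width: 0.0234
t: 11.38
eef_pos: [0.5978, -0.2092, 0.1098]
ee_rot: [0.449, 1.57, -2.602]
force: [2.6, 1.9, 7.6]
width: 0.0233
0.06075352840252162 -79.06161445533962 [-2.88775333e-02  3.84930647e-01 -2.33095729e-01  3.28065549e-04
 -9.53189001e-01  1.68932255e+00] [2.6496386  1.89660121 7.61114634]
```

```bash
A='x'; python3 -m inch '-0.35 -0.04 0 0 0 0;-0.35 0.02 0 0 0 0;-0.34 0.08 0 0 0 0;-0.32 0.14 0 0 0 0;-0.29 0.19 0 0 0 0;-0.25 0.24 0 0 0 0;-0.21 0.28 0 0 0 0;-0.16 0.31 0 0 0 0;-0.10 0.33 0 0 0 0;-0.04 0.35 0 0 0 0;0.02 0.35 0 0 0 0;0.08 0.34 0 0 0 0' && python3 -m inch '0.14 0.32 0 0 0 0;0.19 0.29 0 0 0 0;0.24 0.25 0 0 0 0;0.28 0.21 0 0 0 0;0.31 0.16 0 0 0 0;0.33 0.10 0 0 0 0;0.35 0.04 0 0 0 0;0.35 -0.02 0 0 0 0;0.34 -0.08 0 0 0 0;0.32 -0.14 0 0 0 0;0.29 -0.19 0 0 0 0;0.25 -0.24 0 0 0 0' && python3 -m inch '0.21 -0.28 0 0 0 0;0.16 -0.31 0 0 0 0;0.10 -0.33 0 0 0 0;0.04 -0.35 0 0 0 0;-0.02 -0.35 0 0 0 0;-0.08 -0.34 0 0 0 0;-0.14 -0.32 0 0 0 0;-0.19 -0.29 0 0 0 0;-0.24 -0.25 0 0 0 0;-0.28 -0.21 0 0 0 0;-0.31 -0.16 0 0 0 0;-0.33 -0.10 0 0 0 0' && python3 -m inch '-0.35 -0.04 0 0 0 0;-0.35 0.02 0 0 0 0;-0.34 0.08 0 0 0 0;-0.32 0.14 0 0 0 0;-0.29 0.19 0 0 0 0;-0.25 0.24 0 0 0 0;-0.21 0.28 0 0 0 0;-0.16 0.31 0 0 0 0;-0.10 0.33 0 0 0 0;-0.04 0.35 0 0 0 0;0.02 0.35 0 0 0 0;0.08 0.34 0 0 0 0'  && python3 -m inch '0.14 0.32 0 0 0 0;0.19 0.29 0 0 0 0;0.24 0.25 0 0 0 0;0.28 0.21 0 0 0 0;0.31 0.16 0 0 0 0;0.33 0.10 0 0 0 0;0.35 0.04 0 0 0 0;0.35 -0.02 0 0 0 0;0.34 -0.08 0 0 0 0;0.32 -0.14 0 0 0 0;0.29 -0.19 0 0 0 0;0.25 -0.24 0 0 0 0' && python3 -m inch '0.21 -0.28 0 0 0 0;0.16 -0.31 0 0 0 0;0.10 -0.33 0 0 0 0;0.03 -0.25 0 0 0 0;0 0 0 0 0 0;0 0 0 0 0 0';  python3 - <<'E'
from h import *
s=arm.get_state();d=np.array(s["eef_pos"])[:2]-[.5863,-.1496]; print(np.hypot(*d), np.degrees(np.arctan2(d[1],d[0])),s["q"],s["force"])
E
```

```text
t: 12.88
eef_pos: [0.5298, -0.1311, 0.1098]
ee_rot: [2.124, 1.569, -0.927]
force: [7.8, -5.9, 0.4]
width: 0.0234
t: 14.38
eef_pos: [0.6306, -0.1091, 0.1097]
ee_rot: [-0.63, 1.57, 2.602]
force: [1.7, 5.0, 9.4]
width: 0.0236
t: 15.88
eef_pos: [0.5981, -0.2091, 0.1098]
ee_rot: [0.987, 1.57, -2.065]
force: [2.8, -0.3, 7.5]
width: 0.0236
t: 17.38
eef_pos: [0.5298, -0.1309, 0.1098]
ee_rot: [2.134, 1.569, -0.916]
force: [8.1, -5.3, 0.9]
width: 0.0234
t: 18.88
eef_pos: [0.6305, -0.109, 0.1097]
ee_rot: [-0.564, 1.569, 2.668]
force: [0.2, 4.5, 9.5]
width: 0.0238
t: 19.62
eef_pos: [0.6466, -0.1447, 0.1099]
ee_rot: [2.814, 1.57, -0.237]
force: [5.5, 0.1, 6.0]
width: 0.0236
0.06049322763204153 4.624520075147457 [ 7.36692700e-02  4.26740635e-01 -1.65034189e-01  3.87123479e-04
 -9.78022785e-01  1.58741702e+00] [5.50772613 0.06074594 6.03340439]
```

```bash
python3 -m inch '0 -0.05 0 0 0 0;0 -0.05 0 0 0 0;0 0 0 0 0 0'; python3 -m inch '0 -0.06 0 0 0 0;0 0 0 0 0 0;0 0 0 0 0 0'
```

```text
t: 20.0
eef_pos: [0.6466, -0.1452, 0.1098]
ee_rot: [-2.131, 1.568, 1.102]
force: [4.4, 12.0, 7.5]
width: 0.0235
t: 20.38
eef_pos: [0.6467, -0.1454, 0.1098]
ee_rot: [-2.015, 1.566, 1.218]
force: [3.1, 17.9, 9.1]
width: 0.0236
```

```bash
python3 -m inch '0 0.12 0 0 0 0;0 0 0 0 0 0;0 0 0 0 0 0;0 0 0 0 0 0' 0.55 && python3 -m inch '0 0 0.6 0 0 0;0 0 0.9 0 0 0;0 0 0.9 0 0 0;-0.4 -0.7 0.6 0 0 0;-0.55 -0.98 0 0 0 0;-0.55 -0.98 0 0 0 0;-0.55 -0.98 0 0 0 0;-0.55 -0.98 0 0 0 0;-0.55 -0.98 0 0 0 0;-0.55 -0.98 0 0 0 0;-0.4 -0.7 0 0 0 0;0 0 0 0 0 0'
python3 - <<'E'
from h import *
s=arm.get_state(); print(s["q"],s["force"])
f=arm.grab_frame("wrist"); save(f,"pics/w2.png")
P=cloud(f); I=f["frame"].astype(int); r,g,b=I[...,0],I[...,1],I[...,2]
m=(b>110)&(r<90)&(g<130)&(P[...,2]>.136)&(P[...,2]<.146)&(abs(P[...,0]-.52)<.03)
p=P[m]; print(len(p),p.mean(0) if len(p) else "",np.median(p,0))
p=P[(abs(P[...,2]-.055)<.003)&(abs(P[...,0]-.52)<.07)&(abs(P[...,1]+.37)<.07)]; print(p.min(0),p.max(0))
f=arm.grab_frame("top"); save(f,"pics/t2.png",(140,120,400,300),2.5)
E
```

```text
t: 20.88
eef_pos: [0.6455, -0.1465, 0.109]
ee_rot: [-0.005, 1.569, -3.057]
force: [-0.4, 0.5, 0.7]
width: 0.0474
t: 22.38
eef_pos: [0.5215, -0.3664, 0.2004]
ee_rot: [2.16, 1.57, -0.894]
force: [-0.4, -0.1, 0.3]
width: 0.0483
[-3.06654460e-01  3.14292526e-01 -1.14037739e-01  1.87939993e-04
 -1.14220952e+00  1.96485543e+00] [-0.43469084 -0.09672761  0.34234729]
575 [ 0.51937504 -0.37202026  0.14093766] [ 0.51943936 -0.37208493  0.14111574]
[ 0.47053796 -0.41945038  0.05204719] [ 0.56551482 -0.32532819  0.05799764]
```

View pics/w2.png

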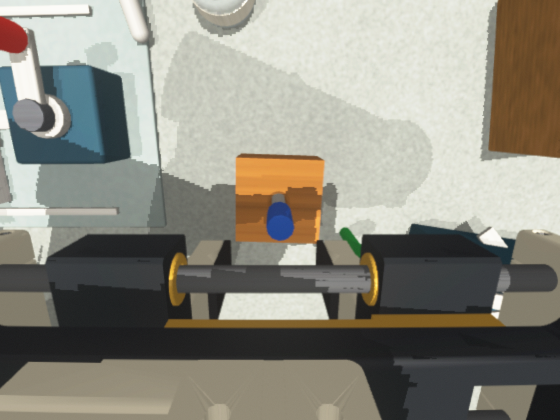

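View pics/t2.png

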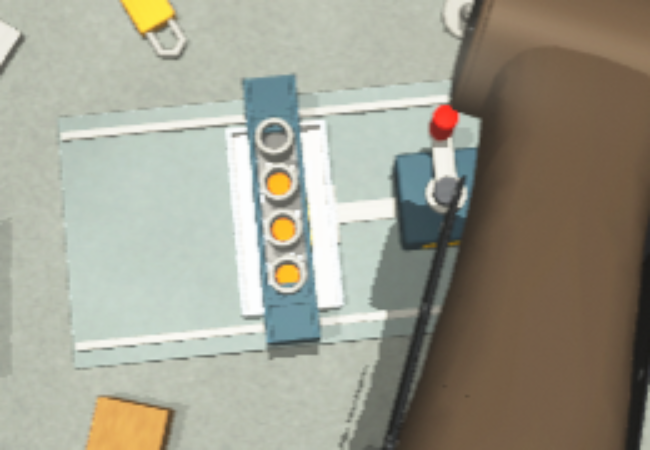

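Tray is fully in under the bridge, orange shows in three bushings (278,183),(284,229),(288,273), and the blue drift stands upright at (280,222) in the wrist view. I check the green one's height, then grasp.

```bash
python3 - <<'E'
from h import *
f=arm.grab_frame("wrist");P=cloud(f); I=f["frame"].astype(int); r,g,b=I[...,0],I[...,1],I[...,2]
p=P[(g>90)&(r<60)&(b<90)]; print(len(p),p.min(0),p.max(0))
E
python3 -m inch '-0.07 -0.19 -0.3 0 0 0;0 0 -0.8 0 0 0;0 0 -0.8 0 0 0;0 0 -0.8 0 0 0;0 0 -0.4 0 0 0;0 0 -0.2 0 0 0;0 0 0 0 0 0'; python3 -m inch '0 0 0 0 0 0;0 0 0 0 0 0;0 0 0 0 0 0;0 0 0 0 0 0;0 0 0 0 0 0' 0 40
```

```text
226 [ 0.47067635 -0.46385827  0.00409945] [ 0.59223819 -0.35907863  0.35960583]
t: 23.4
eef_pos: [0.5212, -0.3702, 0.1006]
ee_rot: [0.733, 1.571, -2.318]
force: [0.2, -0.1, 0.4]
width: 0.0486
t: 24.02
eef_pos: [0.5213, -0.3702, 0.1009]
ee_rot: [2.628, 1.57, -0.423]
force: [-0.6, 0.6, 3.3]
width: 0.0213
```

```bash
python3 -m inch '0 0 0.4 0 0 0;0 0 0.6 0 0 0;0 0 0.7 0 0 0;0 0 0.7 0 0 0;0 0 0.8 0 0 0;0 0 0.8 0 0 0;0 0 0.7 0 0 0;0 0 0 0 0 0'
python3 - <<'E'
from h import *
s=arm.get_state(); e=np.array(s["eef_pos"]); print(s["force"],s["width"])
for n in("scene","top","wrist"):
    f=arm.grab_frame(n);P=cloud(f); I=f["frame"].astype(int); r,g,b=I[...,0],I[...,1],I[...,2]
    near=(np.hypot(P[...,0]-e[0],P[...,1]-e[1])<.03)
    m=near&(P[...,2]>.13)&(P[...,2]<.235)
    z=P[...,2][m]
    for lo in np.arange(.13,.235,.01):
        q=P[m&(P[...,2]>=lo)&(P[...,2]<lo+.01)]
        if len(q)>2: print(n,round(lo,3),len(q),np.median(q[:,:2]-e[:2],0).round(4))
    save(f,f"pics/{n}3.png",(160,60,300,165) if n=="scene" else None,5 if n=="scene" else 1)
    for r in arm.place_of(f,"drift")[:2]: print(n,r,px2w(f,r["position"][0]*560,r["position"][1]*420,.15)-np.r_[e[:2],0])
E
```

```text
t: 25.02
eef_pos: [0.5219, -0.3707, 0.2446]
ee_rot: [2.634, 1.566, -0.417]
force: [0.6, -0.3, -1.7]
width: 0.0214
[ 0.61028213 -0.31287041 -1.67728224] 0.02141935471055232
scene 0.15 6 [0.0013 0.003 ]
scene 0.16 10 [-0.0004  0.0033]
scene 0.17 14 [0.0031 0.0053]
scene 0.18 7 [0.0032 0.0051]
scene 0.19 11 [0.0011 0.0029]
scene 0.2 7 [0.0007 0.0054]
scene 0.21 13 [0.0014 0.0057]
scene 0.22 8 [0.0012 0.0071]
scene 0.23 4 [0.0017 0.0058]
scene {'position': [0.3721, 0.3807], 'confidence': 0.7} [0.0524679 0.0497695 0.15     ]
scene {'position': [0.4596, 0.7755], 'confidence': 0.7} [0.32906458 0.58417164 0.15      ]
top {'position': [0.7777, 0.5814], 'confidence': 0.72} [-0.05731891 -0.0355822   0.15      ]
wrist 0.15 40 [0.0011 0.0007]
wrist 0.16 50 [ 0.0014 -0.0001]
wrist 0.17 61 [0.0014 0.0003]
wrist 0.18 72 [0.0014 0.0003]
wrist 0.19 73 [0.0011 0.0003]
wrist 0.2 91 [0.0015 0.0003]
wrist 0.21 104 [0.0014 0.0004]
wrist 0.22 68 [0.0016 0.0004]
wrist {'position': [0.6009, 0.5179], 'confidence': 0.71} [-0.0013945  -0.05500723  0.15      ]
wrist {'position': [0.487, 0.5181], 'confidence': 0.59} [-0.00654681  0.00060773  0.15      ]
```

View pics/scene3.png

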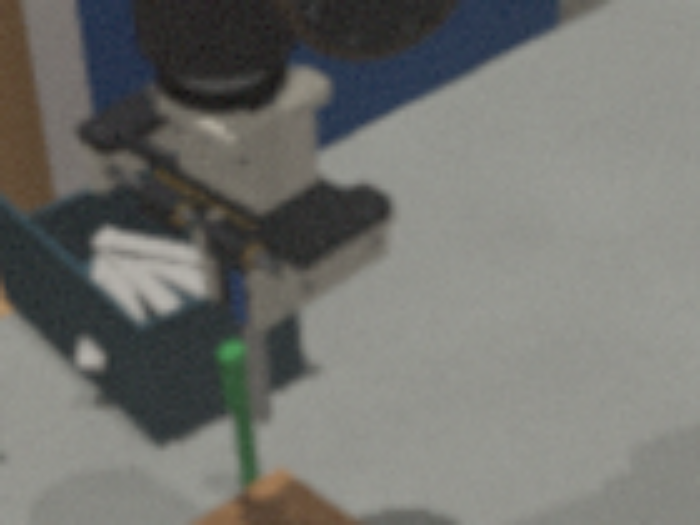

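Drift hangs upright (shank offset constant along its length), roughly 2–3 mm toward −x of the TCP. I go to bushing 0.

```bash
python3 -m inch '0 0.4 0 0 0 0;-0.04 0.9 0 0 0 0;-0.04 1 0 0 0 0;-0.04 1 0 0 0 0;-0.04 1 0 0 0 0;-0.04 1 0 0 0 0;-0.04 1 0 0 0 0;-0.04 1 0 0 0 0;-0.04 1 0 0 0 0;-0.04 1 0 0 0 0;-0.04 1 0 0 0 0;-0.02 1 0 0 0 0' && python3 -m inch '0 0.8 0 0 0 0;0 0.4 0 0 0 0;0 0 0 0 0 0;0 0 0 0 0 0'
python3 - <<'E'
from h import *
e=np.array(arm.get_state()["eef_pos"])
f=arm.grab_frame("wrist"); P=cloud(f); save(f,"pics/w4.png")
near=np.hypot(P[...,0]-e[0],P[...,1]-e[1])<.02
for lo in (.15,.17,.19):
    q=P[near&(P[...,2]>=lo)&(P[...,2]<lo+.02)]; print(lo,len(q),np.median(q,0)[:2]-e[:2])
c,l,st,ce=cv2.connectedComponentsWithStats(((P[...,2]>.108)&(P[...,2]<.116)&(abs(P[...,1])<.06)).astype(np.uint8))
for i in range(1,c):
    if st[i,4]>60: p=P[l==i]; print(st[i,4],p.min(0),p.max(0),(p.min(0)+p.max(0))/2)
E
```

```text
t: 26.82
eef_pos: [0.5079, -0.0298, 0.2415]
ee_rot: [-1.064, 1.571, 2.168]
force: [0.6, -0.2, -1.5]
width: 0.021
t: 27.32
eef_pos: [0.5083, 0.0044, 0.2415]
ee_rot: [0.573, 1.571, -2.479]
force: [0.4, -0.8, -1.7]
width: 0.0213
0.15 89 [ 0.0027175  -0.00061802]
0.17 128 [ 0.0028009  -0.00058692]
0.19 166 [ 0.00275231 -0.00054545]
685 [ 0.61911666 -0.00237709  0.1081164 ] [0.65408828 0.0321901  0.11564707] [0.63660247 0.0149065  0.11188173]
588 [ 0.57580472 -0.00680383  0.10812582] [0.61083349 0.02808307 0.11538826] [0.5933191  0.01063962 0.11175704]
528 [ 0.53173171 -0.01125645  0.10825416] [0.56653612 0.0238181  0.11525601] [0.54913392 0.00628083 0.11175508]
415 [ 0.48911468 -0.01489478  0.10809562] [0.5231935  0.02007502 0.11580563] [0.50615409 0.00259012 0.11195062]
```

View pics/w4.png

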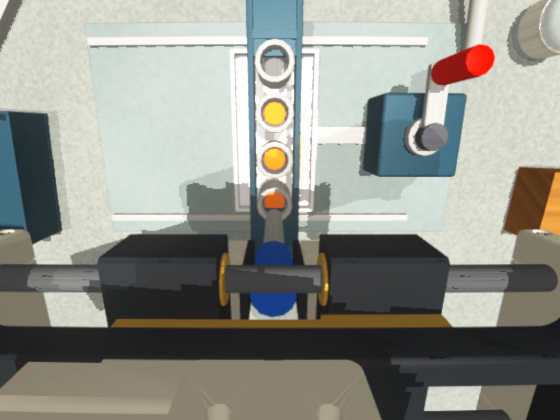

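Drift is over bushing 0 within about 1 mm (wrist view: shank tip at (274,205), right at the mouth). Push.

```bash
python3 -m inch '0 -0.03 -0.3 0 0 0;0 0 -0.5 0 0 0;0 0 -0.5 0 0 0;0 0 -0.3 0 0 0;0 0 -0.2 0 0 0;0 0 -0.2 0 0 0;0 0 -0.2 0 0 0' && python3 -m inch '0 0 -0.25 0 0 0;0 0 -0.25 0 0 0;0 0 -0.25 0 0 0;0 0 -0.2 0 0 0;0 0 0 0 0 0;0 0 0 0 0 0'; python3 -c "
from h import *
print(arm.get_state()['force'],arm.get_state()['width'])"
```

```text
t: 28.25
eef_pos: [0.5092, 0.004, 0.176]
ee_rot: [-3.13, 1.569, 0.102]
force: [0.7, -1.2, 3.4]
width: 0.0214
t: 29.0
eef_pos: [0.5085, 0.0039, 0.1471]
ee_rot: [0.776, 1.571, -2.275]
force: [0.0, -0.2, -1.2]
width: 0.021
[ 0.0136969  -0.19234993 -1.24232382] 0.021021793603188073
```

```bash
python3 -m inch '0 0 0.5 0 0 0;0 0 0.8 0 0 0;0 0 0.8 0 0 0;0.3 0 0.5 0 0 0;0.6 0.06 0 0 0 0;0.56 0.06 0 0 0 0;0 0 0 0 0 0;0 0 0 0 0 0'
python3 - <<'E'
from h import *
e=np.array(arm.get_state()["eef_pos"])
f=arm.grab_frame("wrist"); P=cloud(f); save(f,"pics/w5.png")
near=np.hypot(P[...,0]-e[0],P[...,1]-e[1])<.02
for lo in (.13,.15,.17,.19):
    q=P[near&(P[...,2]>=lo)&(P[...,2]<lo+.02)]; print(lo,len(q),np.median(q,0)[:2]-e[:2],q[:,2].min())
c,l,st,ce=cv2.connectedComponentsWithStats(((P[...,2]>.108)&(P[...,2]<.116)&(abs(P[...,1])<.06)).astype(np.uint8))
for i in range(1,c):
    if st[i,4]>60: p=P[l==i]; print(st[i,4],(p.min(0)+p.max(0))/2)
E
```

```text
t: 30.0
eef_pos: [0.5519, 0.0073, 0.224]
ee_rot: [0.193, 1.569, -2.859]
force: [-1.0, -0.0, -1.4]
width: 0.0212
0.13 73 [ 0.00265959 -0.00065295] 0.13516144423723297
0.15 127 [ 0.00261682 -0.0005774 ] 0.15021349651678548
0.17 159 [ 0.00265702 -0.00051899] 0.17010977750943615
0.19 195 [ 0.00282657 -0.00049174] 0.19011653219524252
684 [0.63687619 0.01439452 0.11190841]
594 [0.59308283 0.01038566 0.11195767]
460 [0.55013354 0.0065425  0.11163989]
```

```bash
python3 -m inch '0 0 -0.4 0 0 0;0 0 -0.4 0 0 0;0 0 -0.25 0 0 0;0 0 -0.2 0 0 0;0 0 -0.2 0 0 0;0 0 -0.2 0 0 0' && python3 -m inch '0 0 -0.25 0 0 0;0 0 -0.25 0 0 0;0 0 -0.25 0 0 0;0 0 -0.2 0 0 0;0 0 0 0 0 0;0 0 0 0 0 0' && python3 -m inch '0 0 0.5 0 0 0;0 0 0.8 0 0 0;0 0 0.8 0 0 0;0.3 0 0.5 0 0 0;0.6 0.06 0 0 0 0;0.56 0.06 0 0 0 0;0 0 0 0 0 0;0 0 0 0 0 0'
python3 - <<'E'
from h import *
e=np.array(arm.get_state()["eef_pos"])
f=arm.grab_frame("wrist"); P=cloud(f); save(f,"pics/w6.png")
near=np.hypot(P[...,0]-e[0],P[...,1]-e[1])<.02
for lo in (.13,.15,.17,.19):
    q=P[near&(P[...,2]>=lo)&(P[...,2]<lo+.02)]; print(lo,len(q),np.median(q,0)[:2]-e[:2],q[:,2].min())
c,l,st,ce=cv2.connectedComponentsWithStats(((P[...,2]>.108)&(P[...,2]<.116)&(abs(P[...,1])<.06)).astype(np.uint8))
for i in range(1,c):
    if st[i,4]>60: p=P[l==i]; print(st[i,4],(p.min(0)+p.max(0))/2)
E
```

```text
t: 30.8
eef_pos: [0.5529, 0.0075, 0.1759]
ee_rot: [-3.139, 1.569, 0.093]
force: [-0.7, 0.2, 2.9]
width: 0.0211
t: 31.55
eef_pos: [0.5523, 0.0075, 0.147]
ee_rot: [0.636, 1.571, -2.415]
force: [0.3, 0.0, -1.0]
width: 0.0217
t: 32.55
eef_pos: [0.5957, 0.011, 0.2248]
ee_rot: [0.109, 1.57, -2.942]
force: [-0.8, 0.5, -0.3]
width: 0.0213
0.13 69 [ 0.00274051 -0.00062508] 0.13602831617224315
0.15 125 [ 0.00278787 -0.00060647] 0.15005180442856655
0.17 154 [ 0.00270959 -0.00053085] 0.1702036554600348
0.19 201 [ 0.00289816 -0.0004769 ] 0.19004887844922264
600 [0.63694637 0.01454484 0.11173321]
461 [0.59415243 0.01029028 0.11165744]
```

```bash
python3 -m inch '0 0 -0.4 0 0 0;0 0 -0.4 0 0 0;0 0 -0.25 0 0 0;0 0 -0.2 0 0 0;0 0 -0.2 0 0 0;0 0 -0.2 0 0 0' && python3 -m inch '0 0 -0.25 0 0 0;0 0 -0.25 0 0 0;0 0 -0.25 0 0 0;0 0 -0.2 0 0 0;0 0 0 0 0 0;0 0 0 0 0 0' && python3 -m inch '0 0 0.5 0 0 0;0 0 0.8 0 0 0;0 0 0.8 0 0 0;0 0 0.8 0 0 0;0 0 0.3 0 0 0;-0.1 -0.5 0 0 0 0;-0.2 -1 0 0 0 0;-0.2 -1 0 0 0 0;-0.2 -1 0 0 0 0;-0.2 -1 0 0 0 0;-0.2 -1 0 0 0 0;-0.2 -1 0 0 0 0' && python3 -m inch '-0.2 -1 0 0 0 0;-0.2 -1 0 0 0 0;-0.2 -1 0 0 0 0;-0.2 -1 0 0 0 0;-0.2 -1 0 0 0 0;-0.2 -1 0 0 0 0;-0.18 -0.2 0 0 0 0;0 0 0 0 0 0;0 0 0 0 0 0'
python3 - <<'E'
from h import *
e=np.array(arm.get_state()["eef_pos"]); print(e,arm.get_state()["force"])
f=arm.grab_frame("wrist"); P=cloud(f); save(f,"pics/w7.png")
near=np.hypot(P[...,0]-e[0],P[...,1]-e[1])<.02
for lo in (.13,.15,.17,.19):
    q=P[near&(P[...,2]>=lo)&(P[...,2]<lo+.02)]; print(lo,len(q),np.median(q,0)[:2]-e[:2] if len(q) else 0)
I=f["frame"].astype(int)
p=P[(abs(P[...,2]-.055)<.003)&(abs(P[...,0]-.52)<.07)&(abs(P[...,1]+.37)<.07)]; print(p.min(0),p.max(0))
E
```

```text
t: 33.35
eef_pos: [0.5967, 0.0111, 0.176]
ee_rot: [3.093, 1.569, 0.042]
force: [0.1, -1.0, 3.7]
width: 0.0212
t: 34.1
eef_pos: [0.5961, 0.0111, 0.1471]
ee_rot: [1.061, 1.571, -1.99]
force: [0.3, -1.1, -1.8]
width: 0.0212
t: 35.6
eef_pos: [0.5558, -0.1854, 0.2421]
ee_rot: [-0.231, 1.569, 3.001]
force: [0.7, 0.4, -0.8]
width: 0.0219
t: 36.72
eef_pos: [0.5156, -0.3694, 0.2429]
ee_rot: [-1.052, 1.57, 2.18]
force: [0.3, -0.1, -0.3]
width: 0.0207
[ 0.51558435 -0.36935354  0.2428989 ] [ 0.32167762 -0.05313342 -0.25755493]
0.13 0 0
0.15 83 [ 0.0028178  -0.00059945]
0.17 124 [ 0.00282206 -0.00054431]
0.19 157 [ 0.00284698 -0.00052184]
[ 0.47103871 -0.41944202  0.05201723] [ 0.56551522 -0.32511891  0.05799908]
```

View pics/w7.png

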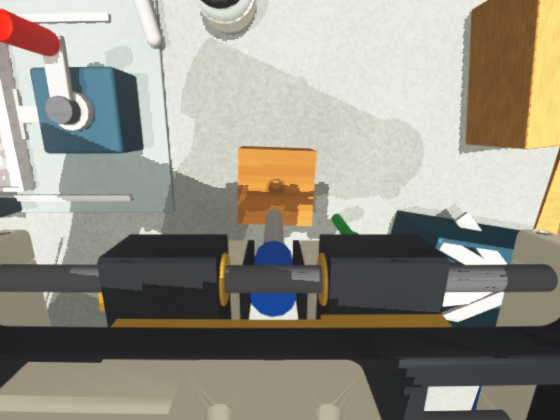

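Run:
```python
from h import *
e=np.array(arm.get_state()["eef_pos"])
f=arm.grab_frame("wrist"); P=cloud(f)
m=((P[...,2]<.049)&(abs(P[...,0]-.52)<.02)&(abs(P[...,1]+.372)<.02)).astype(np.uint8)
c,l,st,ce=cv2.connectedComponentsWithStats(m)
for i in range(1,c):
    if st[i,4]>5:
        x,y,w,h,a=st[i]; print(st[i],px2w(f,x+w/2,y+h/2,.055), px2w(f,x,y+h/2,.055)[1],px2w(f,x+w,y+h/2,.055)[1])
print(px2w(f,276,185,.055)); save(f,"pics/w8.png",(235,140,325,230),7)
```

```text
[269 181  15  14 163] [ 0.51854239 -0.37309547  0.055     ] -0.36425150979443427 -0.3819392401494157
[ 0.5220732  -0.37216794  0.055     ]
```

View pics/w8.png

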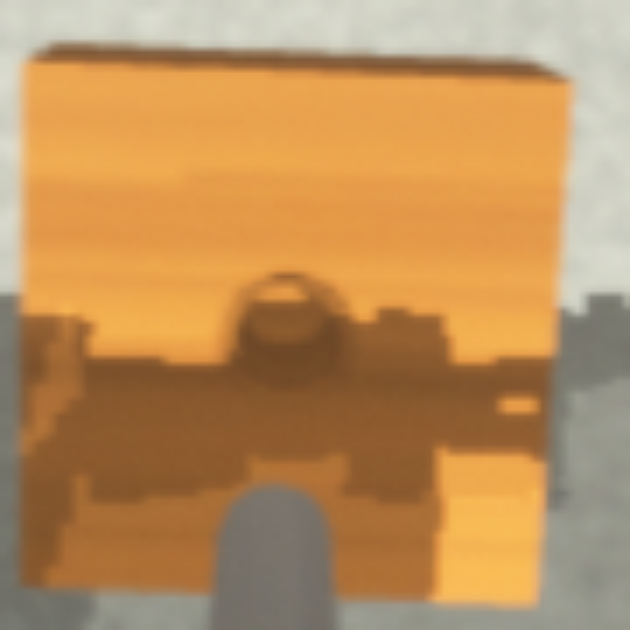

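```bash
python3 -m inch '0.175 -0.075 0 0 0 0;0 0 -0.7 0 0 0;0 0 -0.8 0 0 0;0 0 -0.7 0 0 0;0 0 -0.4 0 0 0;0 0 -0.3 0 0 0;0 0 0 0 0 0' && python3 -m inch '0 0 -0.2 0 0 0;0 0 -0.2 0 0 0;0 0 -0.2 0 0 0;0 0 0 0 0 0'
```

```text
t: 37.7
eef_pos: [0.5209, -0.3721, 0.1558]
ee_rot: [-0.354, 1.57, 2.878]
force: [-0.0, -0.1, -0.9]
width: 0.0211
t: 38.2
eef_pos: [0.5205, -0.372, 0.1374]
ee_rot: [-0.503, 1.57, 2.729]
force: [0.3, -0.1, -1.4]
width: 0.0214
```

```bash
python3 -m inch '0 0 -0.3 0 0 0;0 0 -0.3 0 0 0;0 0 -0.3 0 0 0;0 0 -0.2 0 0 0;0 0 -0.08 0 0 0;0 0 0 0 0 0' && python3 -m inch '0 0 0 0 0 0;0 0 0 0 0 0;0 0 0 0 0 0;0 0 0 0 0 0' 0.55 && python3 -m inch '0 0 0.4 0 0 0;0 0 0.8 0 0 0;0 0 0.8 0 0 0;0 0 0.8 0 0 0;0 0 0.8 0 0 0;0 0 0 0 0 0'
python3 - <<'E'
from h import *
f=arm.grab_frame("wrist"); P=cloud(f); I=f["frame"].astype(int); r,g,b=I[...,0],I[...,1],I[...,2]
m=(b>110)&(r<90)&(g<130)&(P[...,2]>.11)&(P[...,2]<.16)&(abs(P[...,0]-.52)<.03)
p=P[m]; t=p[p[:,2]>p[:,2].max()-.006]; print(len(p),p[:,2].max(),np.median(t,0))
E
```

```text
t: 38.95
eef_pos: [0.5209, -0.3722, 0.1026]
ee_rot: [-0.061, 1.571, -3.112]
force: [0.4, -0.6, -1.7]
width: 0.0215
t: 39.45
eef_pos: [0.521, -0.3722, 0.1028]
ee_rot: [2.669, 1.571, -0.383]
force: [-0.1, 0.1, -0.4]
width: 0.0476
t: 40.2
eef_pos: [0.5221, -0.3728, 0.214]
ee_rot: [2.595, 1.566, -0.456]
force: [0.4, 0.3, 0.0]
width: 0.0478
651 0.1432343770305348 [ 0.51883254 -0.37197164  0.14119374]
```

```bash
python3 -m inch '0.3 0.55 0 0 0 0;0.52 0.95 0 0 0 0;0.52 0.95 0 0 0 0;0.52 0.95 0 0 0 0;0.52 0.95 0 0 0 0;0.52 0.95 0 0 0 0;0.52 0.95 0 0 0 0;0.52 0.95 0 0 0 0;0.2 0.38 0 0 0 0;0 0 0 0 0 0;0 0 0 0 0 0'
python3 - <<'E'
from h import *
f=arm.grab_frame("wrist"); P=cloud(f); I=f["frame"].astype(int); r,g,b=I[...,0],I[...,1],I[...,2]
p=P[(r>130)&(g<70)&(b<70)&(P[...,2]>.145)&(P[...,2]<.155)]; print(len(p),np.median(p,0),(p.min(0)+p.max(0))/2,arm.get_state()["eef_pos"])
E
```

```text
t: 41.62
eef_pos: [0.6446, -0.1452, 0.2105]
ee_rot: [0.029, 1.57, -3.023]
force: [-0.2, 0.2, 0.2]
width: 0.0481
675 [ 0.64676898 -0.14516492  0.15057462] [ 0.64595431 -0.14512563  0.14889457] [ 0.64461928 -0.14546425  0.2106013 ]
```

```bash
python3 -m inch '0.06 0 -0.5 0 0 0;0 0 -0.8 0 0 0;0 0 -0.8 0 0 0;0 0 -0.7 0 0 0;0 0 -0.4 0 0 0;0 0 -0.15 0 0 0;0 0 0 0 0 0' && python3 -m inch '0 0 0 0 0 0;0 0 0 0 0 0;0 0 0 0 0 0;0 0 0 0 0 0' 0 25;  python3 - <<'E'
from h import *
p=np.array(arm.get_state()["eef_pos"])
ax=np.array([.5863,-.1496]); d=p[:2]-ax; print(np.hypot(*d), np.degrees(np.arctan2(d[1],d[0])))
L=[]
for k in range(36):
    a=np.radians(4.9+5+90+10*k); m=2*60*np.sin(np.radians(5))/30
    L.append(f"{m*np.cos(a):.2f} {m*np.sin(a):.2f} 0 0 0 0")
for i in range(3): print(";".join(L[12*i:12*i+12]))
E
```

```text
t: 42.55
eef_pos: [0.647, -0.1449, 0.1103]
ee_rot: [2.377, 1.571, -0.674]
force: [-0.2, 0.4, -0.4]
width: 0.0484
t: 43.05
eef_pos: [0.6471, -0.1447, 0.1106]
ee_rot: [2.929, 1.57, -0.122]
force: [0.3, 0.1, 1.6]
width: 0.0239
0.06099322606944636 4.566080541874482
-0.06 0.34 0 0 0 0;-0.12 0.33 0 0 0 0;-0.17 0.30 0 0 0 0;-0.22 0.27 0 0 0 0;-0.27 0.22 0 0 0 0;-0.30 0.17 0 0 0 0;-0.33 0.12 0 0 0 0;-0.34 0.06 0 0 0 0;-0.35 0.00 0 0 0 0;-0.34 -0.06 0 0 0 0;-0.33 -0.12 0 0 0 0;-0.30 -0.17 0 0 0 0
-0.27 -0.22 0 0 0 0;-0.22 -0.27 0 0 0 0;-0.17 -0.30 0 0 0 0;-0.12 -0.33 0 0 0 0;-0.06 -0.34 0 0 0 0;-0.00 -0.35 0 0 0 0;0.06 -0.34 0 0 0 0;0.12 -0.33 0 0 0 0;0.17 -0.30 0 0 0 0;0.22 -0.27 0 0 0 0;0.27 -0.22 0 0 0 0;0.30 -0.17 0 0 0 0
0.33 -0.12 0 0 0 0;0.34 -0.06 0 0 0 0;0.35 -0.00 0 0 0 0;0.34 0.06 0 0 0 0;0.33 0.12 0 0 0 0;0.30 0.17 0 0 0 0;0.27 0.22 0 0 0 0;0.22 0.27 0 0 0 0;0.17 0.30 0 0 0 0;0.12 0.33 0 0 0 0;0.06 0.34 0 0 0 0;0.00 0.35 0 0 0 0
```

```bash
python3 -m inch '-0.07 0.34 0 0 0 0;-0.12 0.33 0 0 0 0;-0.17 0.30 0 0 0 0;-0.22 0.27 0 0 0 0;-0.27 0.22 0 0 0 0;-0.30 0.17 0 0 0 0;-0.33 0.12 0 0 0 0;-0.34 0.06 0 0 0 0;-0.35 0.00 0 0 0 0;-0.34 -0.06 0 0 0 0;-0.33 -0.12 0 0 0 0;-0.30 -0.17 0 0 0 0' && python3 -m inch '-0.26 -0.22 0 0 0 0;-0.22 -0.27 0 0 0 0;-0.17 -0.30 0 0 0 0;-0.12 -0.33 0 0 0 0;-0.06 -0.34 0 0 0 0;-0.00 -0.35 0 0 0 0;0.06 -0.34 0 0 0 0;0.12 -0.33 0 0 0 0;0.17 -0.30 0 0 0 0;0.22 -0.27 0 0 0 0;0.27 -0.22 0 0 0 0;0.30 -0.17 0 0 0 0' && python3 -m inch '0.33 -0.12 0 0 0 0;0.34 -0.06 0 0 0 0;0.35 -0.00 0 0 0 0;0.34 0.06 0 0 0 0;0.33 0.12 0 0 0 0;0.30 0.17 0 0 0 0;0.27 0.22 0 0 0 0;0.22 0.27 0 0 0 0;0.17 0.30 0 0 0 0;0.12 0.33 0 0 0 0;0.06 0.34 0 0 0 0;0.00 0.35 0 0 0 0';  python3 - <<'E'
from h import *
p=np.array(arm.get_state()["eef_pos"])
ax=np.array([.5863,-.1496]); d=p[:2]-ax; print(np.hypot(*d), np.degrees(np.arctan2(d[1],d[0])))
E
```

```text
t: 44.55
eef_pos: [0.5527, -0.1009, 0.1105]
ee_rot: [-3.024, 1.569, 0.208]
force: [4.5, -3.2, 3.9]
width: 0.0234
t: 46.05
eef_pos: [0.5608, -0.2041, 0.1104]
ee_rot: [-0.515, 1.569, 2.716]
force: [-1.8, 3.1, 11.6]
width: 0.0235
t: 47.55
eef_pos: [0.6471, -0.145, 0.1105]
ee_rot: [2.646, 1.57, -0.405]
force: [2.8, -2.5, 6.8]
width: 0.0234
0.06097486034819342 4.2829410943961586
```

Good; two more turns, then press gently on the stop.

```bash
python3 -m inch '-0.06 0.34 0 0 0 0;-0.12 0.33 0 0 0 0;-0.17 0.30 0 0 0 0;-0.22 0.27 0 0 0 0;-0.27 0.22 0 0 0 0;-0.30 0.17 0 0 0 0;-0.33 0.12 0 0 0 0;-0.34 0.06 0 0 0 0;-0.35 0.00 0 0 0 0;-0.34 -0.06 0 0 0 0;-0.33 -0.12 0 0 0 0;-0.30 -0.17 0 0 0 0' && python3 -m inch '-0.27 -0.22 0 0 0 0;-0.22 -0.27 0 0 0 0;-0.17 -0.30 0 0 0 0;-0.12 -0.33 0 0 0 0;-0.06 -0.34 0 0 0 0;-0.00 -0.35 0 0 0 0;0.06 -0.34 0 0 0 0;0.12 -0.33 0 0 0 0;0.17 -0.30 0 0 0 0;0.22 -0.27 0 0 0 0;0.27 -0.22 0 0 0 0;0.30 -0.17 0 0 0 0' && python3 -m inch '0.33 -0.12 0 0 0 0;0.34 -0.06 0 0 0 0;0.35 -0.00 0 0 0 0;0.34 0.06 0 0 0 0;0.33 0.12 0 0 0 0;0.30 0.17 0 0 0 0;0.27 0.22 0 0 0 0;0.22 0.27 0 0 0 0;0.17 0.30 0 0 0 0;0.12 0.33 0 0 0 0;0.06 0.34 0 0 0 0;0.00 0.35 0 0 0 0' && python3 -m inch '-0.06 0.34 0 0 0 0;-0.12 0.33 0 0 0 0;-0.17 0.30 0 0 0 0;-0.22 0.27 0 0 0 0;-0.27 0.22 0 0 0 0;-0.30 0.17 0 0 0 0;-0.33 0.12 0 0 0 0;-0.34 0.06 0 0 0 0;-0.35 0.00 0 0 0 0;-0.34 -0.06 0 0 0 0;-0.33 -0.12 0 0 0 0;-0.30 -0.17 0 0 0 0' && python3 -m inch '-0.27 -0.22 0 0 0 0;-0.22 -0.27 0 0 0 0;-0.17 -0.30 0 0 0 0;-0.12 -0.33 0 0 0 0;-0.06 -0.34 0 0 0 0;-0.00 -0.35 0 0 0 0;0.06 -0.34 0 0 0 0;0.12 -0.33 0 0 0 0;0.17 -0.30 0 0 0 0;0.22 -0.27 0 0 0 0;0.27 -0.22 0 0 0 0;0.30 -0.17 0 0 0 0' && python3 -m inch '0.33 -0.12 0 0 0 0;0.34 -0.06 0 0 0 0;0.35 -0.00 0 0 0 0;0.34 0.06 0 0 0 0;0.33 0.12 0 0 0 0;0.30 0.17 0 0 0 0;0.27 0.22 0 0 0 0;0.22 0.27 0 0 0 0;0.17 0.30 0 0 0 0;0.12 0.33 0 0 0 0;0.06 0.34 0 0 0 0;0.00 0.35 0 0 0 0' && python3 -m inch '0 0.05 0 0 0 0;0 0.05 0 0 0 0;0 0 0 0 0 0'
```

```text
t: 49.05
eef_pos: [0.5528, -0.1009, 0.1104]
ee_rot: [-2.781, 1.57, 0.451]
force: [4.5, -2.4, 4.7]
width: 0.0235
t: 50.55
eef_pos: [0.5608, -0.2041, 0.1103]
ee_rot: [-0.532, 1.569, 2.699]
force: [-1.6, 3.8, 11.4]
width: 0.0233
t: 52.05
eef_pos: [0.6471, -0.1451, 0.1105]
ee_rot: [2.614, 1.57, -0.437]
force: [2.0, -1.2, 7.2]
width: 0.0233
t: 53.55
eef_pos: [0.5528, -0.1009, 0.1105]
ee_rot: [-2.78, 1.57, 0.452]
force: [4.2, -1.8, 5.0]
width: 0.0235
t: 55.05
eef_pos: [0.5608, -0.2041, 0.1104]
ee_rot: [-0.534, 1.569, 2.698]
force: [-1.1, 2.9, 10.6]
width: 0.0235
t: 56.55
eef_pos: [0.6471, -0.1451, 0.1105]
ee_rot: [2.639, 1.57, -0.412]
force: [3.1, -2.9, 6.4]
width: 0.0238
t: 56.92
eef_pos: [0.647, -0.1443, 0.1105]
ee_rot: [1.674, 1.568, -1.378]
force: [3.5, -12.5, 3.7]
width: 0.0236
```

```bash
python3 -m inch '0 0.05 0 0 0 0;0 0 0 0 0 0;0 0 0 0 0 0'
```

```text
t: 57.3
eef_pos: [0.6469, -0.1441, 0.1106]
ee_rot: [1.554, 1.567, -1.498]
force: [5.2, -17.2, 2.4]
width: 0.0235
```

```bash
python3 -m inch '0 -0.12 0 0 0 0;0 0 0 0 0 0;0 0 0 0 0 0;0 0 0 0 0 0' 0.55 && python3 -m inch '0 0 0.6 0 0 0;0 0 0.9 0 0 0;0 0 0.9 0 0 0;0 0 0.9 0 0 0;-0.2 0.5 0.9 0 0 0;-0.42 1 0.4 0 0 0;-0.42 1 0 0 0 0;-0.42 1 0 0 0 0;-0.42 1 0 0 0 0;-0.42 1 0 0 0 0;-0.42 1 0 0 0 0;-0.42 1 0 0 0 0' 0.42 && python3 -m inch '-0.42 1 0 0 0 0;-0.42 1 0 0 0 0;-0.2 0.5 0 0 0 0;0 0 0 0 0 0;0 0 0 0 0 0'
cat > c.py <<'E'
from h import *
import sys
f=arm.grab_frame("wrist"); P=cloud(f); I=f["frame"].astype(int); r,g,b=I[...,0],I[...,1],I[...,2]; save(f,f"pics/w{sys.argv[1]}.png")
m=(r>150)&(g>60)&(g<190)&(b<100)&(P[...,2]>.018)&(P[...,2]<.05)&(P[...,1]<.23)&(P[...,0]>.45)&(P[...,0]<.67)&(P[...,1]>.08)
c,l,st,ce=cv2.connectedComponentsWithStats(m.astype(np.uint8))
for i in range(1,c):
    if st[i,4]>30:
        p=P[l==i]; t=p[p[:,2]>p[:,2].max()-.005]
        print("plug",st[i,4],ce[i].round(),"zmax",p[:,2].max().round(4),"top ctr",((t.min(0)+t.max(0))/2).round(4),"ext",np.ptp(t,0).round(4), np.median(t,0).round(4))
s=arm.get_state(); print(s["eef_pos"],s["q"])
E
python3 c.py 9
```

```text
t: 57.8
eef_pos: [0.6465, -0.1434, 0.1098]
ee_rot: [-0.366, 1.57, 2.866]
force: [0.6, -0.4, -0.1]
width: 0.0477
t: 59.3
eef_pos: [0.5523, 0.0822, 0.2498]
ee_rot: [-2.825, 1.569, 0.407]
force: [-0.6, -0.5, 0.5]
width: 0.0366
t: 59.92
eef_pos: [0.5217, 0.1557, 0.2485]
ee_rot: [-2.985, 1.571, 0.247]
force: [0.4, -0.2, 0.2]
width: 0.037
plug 225 [274. 175.] zmax 0.0475 top ctr [0.5368 0.1564 0.0451] ext [0.0189 0.0187 0.005 ] [0.5367 0.1563 0.0453]
plug 280 [269. 208.] zmax 0.0475 top ctr [0.492  0.1581 0.0451] ext [0.0204 0.0204 0.0048] [0.4923 0.1578 0.0452]
[0.52172643 0.15554943 0.2483631 ] [ 6.49858825e-01  1.29632408e-01 -2.43430915e-01  1.12027278e-04
 -1.19769699e+00  1.01063492e+00]
```

View pics/w9.png

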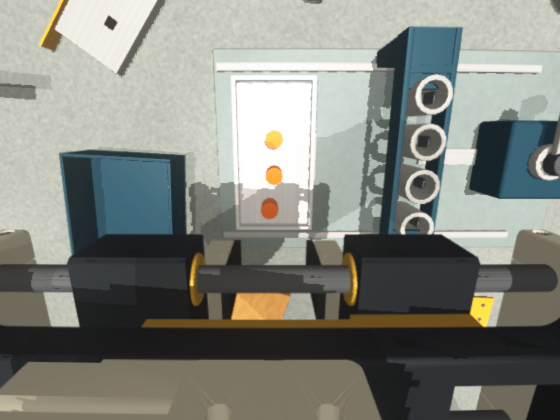

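Three plugs stand in the tray at (274,140), (274,175), (269,208); the bin is at about (125,205). I locate the bin now.

```bash
cat > d.py <<'E'
from h import *
for n in("top","scene"):
    f=arm.grab_frame(n); P=cloud(f)
    M=arm.masks_of(f,"bin")
    for k in M[:3]:
        p=P[k["mask"]]; p=p[(p[:,2]>.054)&(p[:,2]<.066)]
        if len(p)>50:
            rc=cv2.minAreaRect(p[:,:2].astype(np.float32)*1000); print(n,round(k["confidence"],2),rc)
    for r in arm.place_of(f,"bin")[:1]: print(px2w(f,r["position"][0]*560,r["position"][1]*420,0))
    I=f["frame"].astype(int); r,g,b=I[...,0],I[...,1],I[...,2]
    m=(r>150)&(g>60)&(g<190)&(b<110)&(P[...,2]>.015)&(P[...,2]<.055)&(P[...,1]<.23)&(P[...,0]>.45)&(P[...,0]<.67)&(P[...,1]>.08)
    c,l,st,ce=cv2.connectedComponentsWithStats(m.astype(np.uint8))
    for i in range(1,c):
        if st[i,4]>12: p=P[l==i]; print(n,"plug",st[i,4],np.median(p[p[:,2]>.038],0))
    save(f,f"pics/{n}10.png",s=1.4)
E
python3 d.py
```

```text
top 0.81 ((439.1533203125, 338.9986267089844), (123.95216369628906, 132.77796936035156), 1.9526660442352295)
[0.46408349 0.33959136 0.        ]
top plug 51 [0.4934503  0.15870545 0.04413139]
[0.46174616 0.33495681 0.        ]
scene plug 35 [0.53815829 0.15780562 0.04356583]
scene plug 32 [0.58267337 0.16338434 0.04319762]
```

View pics/top10.png

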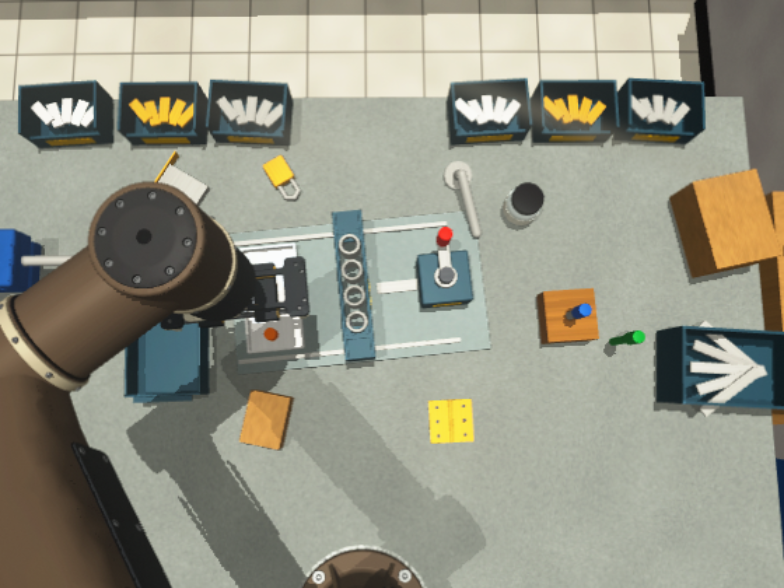

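The bin has been knocked to about (0.462, 0.338); the drift still stands in its block, and all bushings are empty. I grasp the plug from bushing 0 first.

```bash
python3 -m inch '-0.48 0.04 -0.4 0 0 0;-0.48 0.04 -0.9 0 0 0;0 0 -1 0 0 0;0 0 -1 0 0 0;0 0 -1 0 0 0;0 0 -1 0 0 0;0 0 -0.8 0 0 0;0 0 -0.6 0 0 0;0 0 -0.4 0 0 0;0 0 0 0 0 0;0 0 0 0 0 0' 0.37 25; python3 -c "
from h import *
print(arm.get_state()['eef_pos'],arm.get_state()['force'])"
```

```text
t: 61.65
eef_pos: [0.4932, 0.1588, 0.0358]
ee_rot: [-2.72, 1.57, 0.512]
force: [0.3, -0.3, 0.1]
width: 0.0329
[0.49316045 0.1588059  0.0357696 ] [ 0.30378411 -0.28093141  0.1316379 ]
```

```bash
python3 -m inch '0 0 -0.3 0 0 0;0 0 -0.29 0 0 0;0 0 0 0 0 0' && python3 -m inch '0 0 0 0 0 0;0 0 0 0 0 0;0 0 0 0 0 0;0 0 0 0 0 0' 0 20 && python3 -m inch '0 0 0.3 0 0 0;0 0 0.6 0 0 0;0 0 0.9 0 0 0;0 0 0.9 0 0 0;0 0 0.6 0 0 0;0 0 0 0 0 0'
```

```text
t: 62.02
eef_pos: [0.4921, 0.1581, 0.0166]
ee_rot: [0.535, 1.569, -2.516]
force: [0.4, -0.1, 0.0]
width: 0.0327
t: 62.52
eef_pos: [0.4927, 0.1586, 0.0176]
ee_rot: [-2.536, 1.571, 0.696]
force: [-0.5, -0.2, 0.2]
width: 0.0213
t: 63.28
eef_pos: [0.4936, 0.1592, 0.1185]
ee_rot: [-2.603, 1.567, 0.629]
force: [-0.1, 0.2, -0.9]
width: 0.0215
```

```bash
python3 -m inch '-0.2 0.5 0 0 0 0;-0.4 1 0 0 0 0;-0.4 1 0 0 0 0;-0.4 1 0 0 0 0;-0.4 1 0 0 0 0;-0.35 1 0 0 0 0;-0.14 0.46 0 0 0 0;0 0 0 0 0 0'
python3 - <<'E'
from h import *
print(arm.get_state()["eef_pos"],arm.get_state()["width"])
f=arm.grab_frame("wrist"); P=cloud(f); save(f,"pics/w11.png")
p=P[(abs(P[...,2]-.059)<.004)&(abs(P[...,0]-.47)<.12)&(P[...,1]>.22)&(P[...,1]<.46)]; print(np.percentile(p,[1,50,99],axis=0))
p=P[(abs(P[...,2]-.004)<.003)&(abs(P[...,0]-.47)<.12)&(P[...,1]>.22)&(P[...,1]<.46)]; print(np.percentile(p,[1,50,99],axis=0))
E
```

```text
t: 64.28
eef_pos: [0.4233, 0.338, 0.1157]
ee_rot: [0.872, 1.569, -2.178]
force: [-0.7, -0.9, -0.9]
width: 0.0211
[0.42326893 0.33801444 0.11569714] 0.02114425827863501
[[0.414882   0.27569225 0.05519482]
 [0.52136818 0.34620916 0.06087204]
 [0.54632148 0.40644925 0.06266021]]
[[0.3921863  0.22760191 0.00103074]
 [0.49297998 0.34650057 0.0045182 ]
 [0.5879103  0.45780443 0.00668008]]
```

View pics/w11.png

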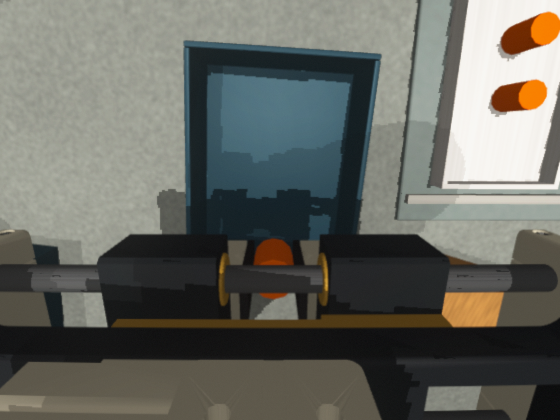

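Wrist view: bin (185–380 px wide) is directly below, plug held at (273,265). I lower and release.

```bash
python3 -m inch '0.1 0.08 -0.5 0 0 0;0 0 -0.8 0 0 0;0 0 -0.8 0 0 0;0 0 -0.6 0 0 0;0 0 -0.35 0 0 0;0 0 -0.15 0 0 0;0 0 0 0 0 0' && python3 -m inch '0 0 0 0 0 0;0 0 0 0 0 0;0 0 0 0 0 0;0 0 0 0 0 0' 0.37 && python3 -m inch '0 0 0.5 0 0 0;0 0 0.8 0 0 0;0 0 0.8 0 0 0;0 0 0.8 0 0 0;0.3 -0.3 0.5 0 0 0;0.6 -0.9 0 0 0 0;0.6 -0.9 0 0 0 0;0.6 -0.9 0 0 0 0;0.6 -0.9 0 0 0 0;0.6 -0.9 0 0 0 0;0.4 -0.9 0 0 0 0;0 -0.35 0 0 0 0'; python3 c.py 12
```

```text
t: 65.2
eef_pos: [0.4272, 0.3396, 0.0204]
ee_rot: [1.362, 1.571, -1.689]
force: [0.4, -0.3, 1.0]
width: 0.0219
t: 65.7
eef_pos: [0.427, 0.3399, 0.0207]
ee_rot: [-2.216, 1.57, 1.016]
force: [0.4, -0.4, -0.2]
width: 0.0323
t: 67.2
eef_pos: [0.5385, 0.1563, 0.1225]
ee_rot: [0.647, 1.57, -2.407]
force: [-0.2, -0.2, -0.7]
width: 0.0325
plug 562 [273. 165.] zmax 0.0475 top ctr [0.5802 0.1602 0.0451] ext [0.0201 0.0199 0.0048] [0.5804 0.1602 0.0453]
plug 423 [273. 219.] zmax 0.0474 top ctr [0.5364 0.1563 0.0451] ext [0.0196 0.0193 0.0044] [0.5364 0.1561 0.0453]
[0.53790243 0.15591098 0.12248418] [ 6.31601792e-01  2.62986509e-01 -3.83248737e-01 -1.15493287e-04
 -9.25387468e-01  1.02746254e+00]
```

```bash
python3 -m inch '-0.02 0.04 -0.4 0 0 0;0 0 -0.8 0 0 0;0 0 -0.8 0 0 0;0 0 -0.7 0 0 0;0 0 -0.5 0 0 0;0 0 -0.25 0 0 0;0 0 0 0 0 0' && python3 -m inch '0 0 0 0 0 0;0 0 0 0 0 0;0 0 0 0 0 0;0 0 0 0 0 0' 0 20 && python3 -m inch '0 0 0.3 0 0 0;0 0 0.6 0 0 0;0 0 0.9 0 0 0;0 0 0.9 0 0 0;0 0 0.6 0 0 0;-0.15 0.5 0 0 0 0;-0.35 1 0 0 0 0;-0.35 1 0 0 0 0;-0.35 1 0 0 0 0;-0.35 1 0 0 0 0;-0.35 1 0 0 0 0;-0.2 0.5 0 0 0 0'
python3 - <<'E'
from h import *
s=arm.get_state();print(s["eef_pos"],s["width"])
f=arm.grab_frame("wrist"); P=cloud(f); save(f,"pics/w13.png")
p=P[(abs(P[...,2]-.059)<.004)&(abs(P[...,0]-.47)<.12)&(P[...,1]>.22)&(P[...,1]<.46)]; print(np.percentile(p,[1,50,99],axis=0))
E
```

```text
t: 68.12
eef_pos: [0.5372, 0.1596, 0.0186]
ee_rot: [0.584, 1.57, -2.467]
force: [-0.5, 0.3, 0.9]
width: 0.0323
t: 68.62
eef_pos: [0.5379, 0.1597, 0.0196]
ee_rot: [-2.725, 1.57, 0.507]
force: [-1.1, 0.2, 6.0]
width: 0.0214
t: 70.12
eef_pos: [0.4732, 0.3409, 0.1172]
ee_rot: [0.71, 1.57, -2.339]
force: [0.2, 0.9, -1.2]
width: 0.0214
[0.47320761 0.340896   0.11717084] 0.021425983687776904
[[0.38888367 0.27700941 0.05525393]
 [0.52799599 0.34285821 0.06090671]
 [0.5466897  0.40624135 0.06265277]]
```

```bash
python3 -m inch '0 0 -0.5 0 0 0;0 0 -0.8 0 0 0;0 0 -0.8 0 0 0;0 0 -0.6 0 0 0;0 0 -0.35 0 0 0;0 0 -0.15 0 0 0;0 0 0 0 0 0' && python3 -m inch '0 0 0 0 0 0;0 0 0 0 0 0;0 0 0 0 0 0;0 0 0 0 0 0' 0.37 && python3 -m inch '0 0 0.5 0 0 0;0 0 0.8 0 0 0;0 0 0.8 0 0 0;0 0 0.8 0 0 0;0.3 -0.4 0.5 0 0 0;0.6 -1 0 0 0 0;0.6 -1 0 0 0 0;0.6 -1 0 0 0 0;0.6 -1 0 0 0 0;0.6 -1 0 0 0 0;0.31 -0.6 0 0 0 0;0 0 0 0 0 0'; python3 c.py 14
```

```text
t: 71.05
eef_pos: [0.4745, 0.3392, 0.0219]
ee_rot: [1.134, 1.571, -1.918]
force: [0.1, -0.6, -0.0]
width: 0.0214
t: 71.55
eef_pos: [0.4744, 0.3395, 0.0221]
ee_rot: [-2.318, 1.571, 0.914]
force: [-0.7, -0.2, -0.5]
width: 0.0326
t: 73.05
eef_pos: [0.5831, 0.1579, 0.124]
ee_rot: [0.296, 1.57, -2.758]
force: [-0.1, -0.5, -0.8]
width: 0.0324
plug 603 [270. 216.] zmax 0.0477 top ctr [0.58   0.16   0.0452] ext [0.0211 0.0205 0.0049] [0.5803 0.1599 0.0452]
[0.58277074 0.15871631 0.1240061 ] [ 5.88973764e-01  3.27305476e-01 -2.84836349e-01 -1.31155369e-04
 -9.58829393e-01  1.07067245e+00]
```

```bash
python3 -m inch '-0.05 0.07 -0.4 0 0 0;0 0 -0.8 0 0 0;0 0 -0.8 0 0 0;0 0 -0.7 0 0 0;0 0 -0.5 0 0 0;0 0 -0.28 0 0 0;0 0 0 0 0 0' && python3 -m inch '0 0 0 0 0 0;0 0 0 0 0 0;0 0 0 0 0 0;0 0 0 0 0 0' 0 20 && python3 -m inch '0 0 0.3 0 0 0;0 0 0.6 0 0 0;0 0 0.9 0 0 0;0 0 0.9 0 0 0;0 0 0.6 0 0 0;-0.2 0.5 0 0 0 0;-0.38 1 0 0 0 0;-0.38 1 0 0 0 0;-0.38 1 0 0 0 0;-0.38 1 0 0 0 0;-0.38 1 0 0 0 0;-0.15 0.5 0 0 0 0'
python3 - <<'E'
from h import *
s=arm.get_state();print(s["eef_pos"],s["width"])
f=arm.grab_frame("wrist"); P=cloud(f); save(f,"pics/w15.png")
p=P[(abs(P[...,2]-.059)<.004)&(abs(P[...,0]-.47)<.12)&(P[...,1]>.22)&(P[...,1]<.46)]; print(np.percentile(p,[1,50,99],axis=0))
E
```

```text
t: 73.97
eef_pos: [0.5809, 0.1617, 0.0191]
ee_rot: [0.545, 1.57, -2.506]
force: [0.2, -0.1, -0.1]
width: 0.0324
t: 74.47
eef_pos: [0.5817, 0.1618, 0.0203]
ee_rot: [-2.755, 1.569, 0.477]
force: [-0.2, 0.4, 5.1]
width: 0.0213
t: 75.97
eef_pos: [0.5123, 0.3431, 0.1177]
ee_rot: [0.585, 1.57, -2.464]
force: [0.7, -0.4, -1.0]
width: 0.0216
[0.51232403 0.34308124 0.11774429] 0.021567479220631604
[[0.50108194 0.2780137  0.05530071]
 [0.54256027 0.34590756 0.06094218]
 [0.54716368 0.40625115 0.06256799]]
```

```bash
python3 -m inch '0.1 -0.05 -0.5 0 0 0;0 0 -0.8 0 0 0;0 0 -0.8 0 0 0;0 0 -0.6 0 0 0;0 0 -0.35 0 0 0;0 0 -0.15 0 0 0;0 0 0 0 0 0' && python3 -m inch '0 0 0 0 0 0;0 0 0 0 0 0;0 0 0 0 0 0;0 0 0 0 0 0' 0.37 && python3 -m inch '0 0 0.5 0 0 0;0 0 0.8 0 0 0;0 0 0.9 0 0 0;0 0 0.9 0 0 0;0 0 0.9 0 0 0;0 0 0.9 0 0 0;0 0 0.9 0 0 0;0 0 0.9 0 0 0;0 -0.4 0.6 0 0 0;0 -1 0 0 0 0;0 -1 0 0 0 0;0 -1 0 0 0 0' && python3 -m inch '0 -1 0 0 0 0;0 -1 0 0 0 0;0 -1 0 0 0 0;0 -1 0 0 0 0;0 -1 0 0 0 0;0 -1 0 0 0 0;0 -1 0 0 0 0;0 -1 0 0 0 0;0 -1 0 0 0 0;0 -0.5 0 0 0 0;0 0 0 0 0 0;0 0 0 0 0 0'
python3 - <<'E'
from h import *
for n in("top","scene"):
    f=arm.grab_frame(n); P=cloud(f); save(f,f"pics/{n}16.png",s=1.4)
    I=f["frame"].astype(int); r,g,b=I[...,0],I[...,1],I[...,2]
    c,l,st,ce=cv2.connectedComponentsWithStats(((r>140)&(g>40)&(g<190)&(b<100)&(P[...,0]>.38)&(P[...,0]<.55)&(P[...,1]>.26)&(P[...,1]<.42)).astype(np.uint8))
    for i in range(1,c):
        if st[i,4]>12: print(n,"plug",st[i,4],np.median(P[l==i],0))
    p=P[(b>120)&(r<90)&(g<120)&(P[...,2]>.1)&(P[...,2]<.17)&(abs(P[...,0]-.52)<.04)&(abs(P[...,1]+.37)<.04)]; print(n,"drift",np.median(p,0) if len(p) else 0)
    p=P[(r>150)&(g<80)&(b<80)&(P[...,2]>.145)&(P[...,2]<.156)]; print(n,"grip",np.median(p,0) if len(p) else 0)
    p=P[(abs(P[...,2]-.0295)<.004)&(P[...,1]>.02)&(P[...,1]<.23)&(P[...,0]>.46)&(P[...,0]<.66)]; print("tray",p.min(0),p.max(0))
E
```

```text
t: 76.9
eef_pos: [0.5169, 0.3401, 0.0227]
ee_rot: [-2.76, 1.571, 0.472]
force: [0.6, 0.3, -0.2]
width: 0.0215
t: 77.4
eef_pos: [0.5167, 0.3401, 0.0227]
ee_rot: [-2.366, 1.571, 0.866]
force: [-0.8, 0.3, -0.1]
width: 0.0324
t: 78.9
eef_pos: [0.5159, 0.235, 0.2407]
ee_rot: [0.534, 1.569, -2.518]
force: [0.3, 0.1, -0.8]
width: 0.0323
t: 80.4
eef_pos: [0.5164, -0.047, 0.2413]
ee_rot: [-0.298, 1.57, 2.934]
force: [0.4, 0.0, -0.0]
width: 0.0328
top drift [ 0.51306101 -0.36465501  0.13984512]
top grip [ 0.64686278 -0.15010743  0.14970224]
tray [0.46442878 0.10131693 0.02575178] [0.48887493 0.15580287 0.03311983]
scene plug 52 [0.4267086  0.33935493 0.03206357]
scene plug 55 [0.47290726 0.34066911 0.03247629]
scene plug 48 [0.51471093 0.34179682 0.03313545]
scene drift [ 0.52195445 -0.36784646  0.13833758]
scene grip [ 0.64833322 -0.13987943  0.14720356]
tray [0.46007525 0.02367212 0.02556414] [0.6560751  0.21528687 0.03330759]
```

View pics/top16.png

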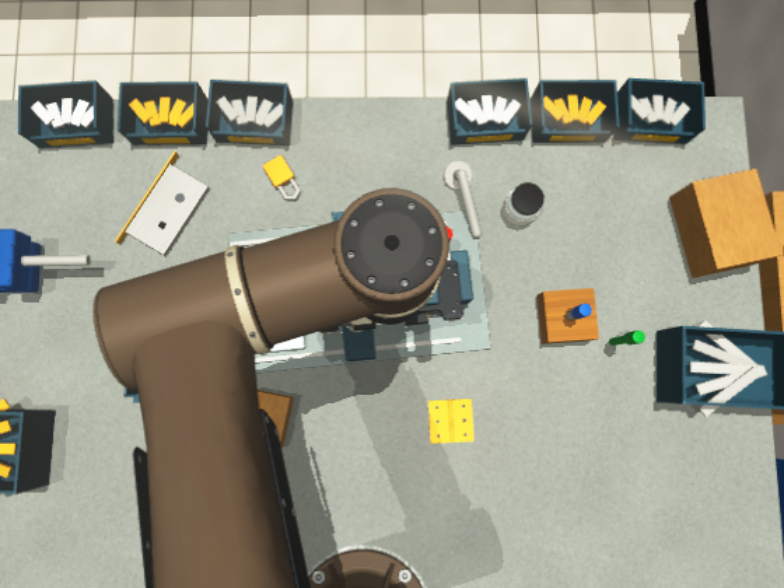

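View pics/scene16.png

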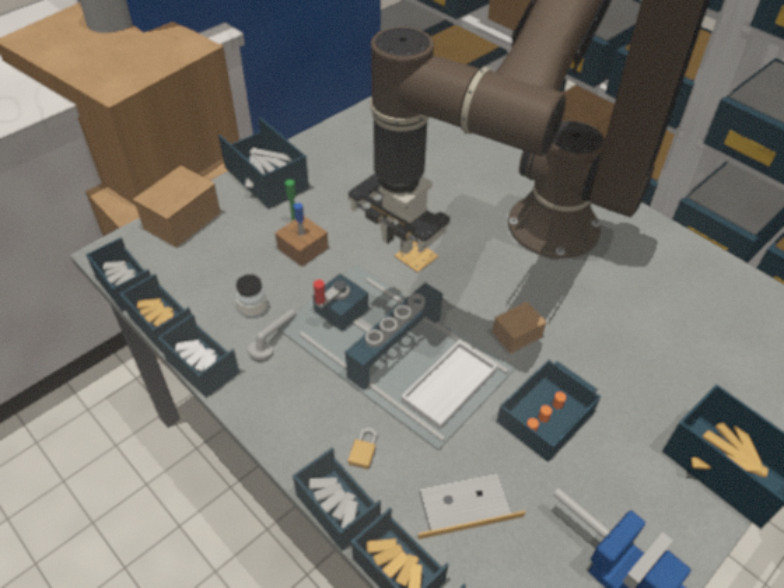

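Scene view: three plugs in the upright bin at (533–561, 398–424), drift down in its block at (300,225), tray fully out and empty, hardware undisturbed. I hand in the job.

```bash
python3 -c "
from station import arm
print(arm.job_done())"
```

```text
the job is handed in; nothing more can be done
None
```

The job is handed in at about 80 s on the robot's clock: all three plugs are in the slate-blue bin and the drift is back in its wooden block.

- **Work done:** Plugs were present in bushings 0, 1 and 2; bushing 3 was empty. I wound the tray in to the crank's stop in a smooth circle by the red grip. I pushed the three plugs out with the drift, put the drift back, and wound the tray out to its stop. Then I moved the plugs one by one into the bin.
- **Bin knocked:** It had shifted about 4 cm during the run, so I located it again before placing anything.
- **Drift and stops:** The drift's top was at 141 mm, the same height as at the start, so it is fully down. At each end of the crank's travel the force rose to about 18 N with no further movement.
- **Last pictures:** The scene camera showed three plugs in the upright bin, an empty tray and the hardware where it was.
- **Checks that fell short:** The arm hid the bin and most of the tray from the top camera, so the bin contents rest on the scene view alone. The last depth readings of the drift and grip scattered by up to about 1 cm between the two cameras. I put that down to partial views.

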